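# Load key blanks onto a pin and lock it in the cradle

## Robot

A 7-joint arm with a two-finger parallel gripper is mounted at the origin on the work surface. World frame = base frame: x ahead of the robot, y to its left, z up, the work surface at z = 0. Lengths are in m, angles in rad, forces in N, time in s.
With the tool pointing down it reaches from about 0.425 to 0.925 m from the base axis. Payload 6.8 kg.
Tool frame: the origin (TCP) lies at the very end of the fingers, on their centre line; the grasp point (between the pads) lies 19 mm behind it (r.grip_depth is the distance from the TCP to the grasp point, in m); z points along the fingers, y is the direction in which the jaws open and shut (so a half turn about z gives the same grasp; the last joint's range is limited). The gripper opens to 85 mm and grips with 20 to 120 N. Pads are 22 mm wide; open, the fingers measure 114 mm over their backs; the gripper's body (76 mm by 85 mm) begins 54 mm behind the grasp point. The pads swing forward as they close: fully open they stand 13 mm farther back than shut.
Start: joints at [1.094, 0.477, 0.022, 1.555, -0.011, 1.109, -0.083], TCP at [0.243, -0.63, 0.231] pointing down, gripper open.
Joint ranges: [-2.96, 2.96], [-0.34, 2.1], [-1.41, 1.46], [0.24, 2.44], [-1.37, 4.51], [0.17, 1.92], [-2.96, 2.96]. Speed limits (rad/s): [2.39, 2.39, 3.14, 3.14, 3.14, 3.14, 3.14].

## Interface

Orientations are given as a rotation vector (axis times angle).
In Python, from bench import status, eyes, workorder, spotter, r gives the robot as it stands.
- The arm moves only by the tool drive_tool, never from a script. Its argument "commands" is a list of rows, each an object of numbers: "rx", "ry", "rz": the turn, a rotation vector about the world's x, y, z normalised to -1 to 1, where 1 is 8 degrees; "tx", "ty", "tz": the shift along the world's x, y, z normalised to -1 to 1, where 1 is 20 mm; "grip": the closure, from -1 (fully open) to 1 (shut). A call has 1 to 10 rows; each row shifts and turns the commanded pose from where the row before left it; what a row does not reach is not made up. A row lasts 1/8 s, in which the tool goes at most 62.5 mm and 10.7 degrees, less where a joint would pass 70% of its speed; a pose out of reach is approached as far as the arm can. A call with a number of a shift or a turn outside -1 to 1 is refused whole. A call with a gripper value outside its range is refused whole. The fingers move at their own pace and stop on an object; "grip_force" is the grip in N (left out, the last holds). Time passes only in rows, so rows that do not move let the fingers close. It gives the time, the measured TCP pose, the force and the opening at its end, in the units of the state.
- status.get_obs(): the state, without advancing time (a new reading comes with each control period).
- eyes.grab_frame(name): name is "scene" or "top" or "wrist"; returns a dict with "frame" (420x560x3 uint8, blue, green, red), "range_z" (420x560 float32, m along the optical axis (not along the pixel's ray), 0 where there is no reading), "fx", "fy", "cx", "cy" (pixels), "T" (4x4, takes a point from camera to world coordinates); the wrist camera has in their place "T_tool_cam" (4x4, takes a point from camera to tool coordinates, whose origin is the TCP and whose axes are the flange's). Camera axes: x right, y down, z forward; pixel columns grow to the right and rows downward; lengths in m; the calibration is good to about 2 mm. A picture is of the moment at which its call begins: read the wrist's pose just before it.
- workorder.hand_in(): hands the job in, once; it reports no verdict.
Trained networks look in the newest picture that a camera, given by its name, has taken for a name from the list of things; names that differ only in an ending like _2 or _b are one class to them, and where a whole thing is asked for, a point or a joint stands for the part that bears it (a point fixed in the world has none). Each returns a list of dicts, best first, with "confidence" (0 to 1); they miss things now and then, are a little off and sometimes report something else, mostly with a low value. They report only what shows in the picture. A call takes as long as a camera call. They do not tell look-alikes from the thing itself.
- spotter.boxes_of(camera, target): "position" ([column, row] as shares, 0 to 1, of the picture: columns of its width, rows of its height, amid what is visible of it).
- spotter.masks_of(camera, target): "mask" (420x560 bool, what is visible of it) and "position" ([column, row] as shares, 0 to 1, of the picture: columns of its width, rows of its height, amid what is visible of it).
The state is a dict: "clock": time; "joints": joint angles; "qvel": joint speeds; "tau": joint torques, N m; "tcp_pos": TCP position; "orientation": TCP orientation; "contact_force": force on the tool from outside, world axes, zero at the start; "moment": the same for the moment, N m; "grip_width": finger opening in m.
Only numpy, scipy, OpenCV 4.12 (cv2) and the standard library are available. Lean on these libraries where they do the work, as an engineer would, in place of code of your own. Each camera call takes 0.05 s, during which the arm holds its last target.

## Task

Pick up the red-handled loading pin, run it through the holes of the four brass key blanks leaning in the blue sloping rack, and lift all four off together on the pin without dropping any. Lay the loaded pin in the aluminium cradle, red handle in the square notch and rod in the V notch, with the keys hanging between them, then swing the red keeper fully down over the rod and let go. Leave the padlock, lock cylinder, screwdriver, brush and can where they are.

Things in the scene. Friction and masses are not known exactly. Their poses are not given: they have to be found in the camera images.
- pin: Loading pin, 90 g. Origin on the rod's axis, in the part of the handle to be gripped; x runs along the rod to the tip, z is up as it lies. Red handle 16 mm wide (y), 18 mm tall (z), from x = -45 to 35 mm; steel flange of radius 12 mm at x = 35 to 38 mm; then a 6 mm diameter steel rod. It starts lying level in the rest, within 6 mm along x of the rest's origin.
- pin_tip (a point): Centre of the 9 mm ball at the tip of the loading pin, 135 mm from the pin's origin along its x axis.
- rest: Low grey stand, fixed, in which the pin starts, axis 45 mm above the table. Origin on the table under the handle, x towards the tip. Base plate x -50 to 140 mm, 48 mm wide, 10 mm thick; 12 mm thick notched posts, 40 mm wide and 54 mm high, at x = -34 mm (handle) and 118 mm (rod). Between the posts handle and rod are free at both sides, and 26 mm above the plate.
- rack: Blue sloping key rack, fixed. Origin on the table under the middle of the row of holes; z up. The keys' holes lie on a straight line in its x-z plane that rises at 30 degrees from horizontal towards +x, so the pin enters from the low (-x) side with its tip pointing along +x and 30 degrees up. Base plate x -15 to 75 mm, y +-40 mm, 10 mm thick; the space on the -x side is free.
- key1: Brass key blank 1 of 4 (1 is the lowest in the rack, at -x), 28 g, 3 mm thick: round bow of 34 mm diameter with a 14 mm hole, and a blade 10 mm wide that ends 50 mm from the hole's centre. Origin at the centre of the hole; x axis along the hole, z from the blade to the bow. Loose; it hangs freely from the pin once lifted.
- key2: Brass key blank 2 of 4 (1 is the lowest in the rack, at -x), 28 g, 3 mm thick: round bow of 34 mm diameter with a 14 mm hole, and a blade 10 mm wide that ends 50 mm from the hole's centre. Origin at the centre of the hole; x axis along the hole, z from the blade to the bow. Loose; it hangs freely from the pin once lifted.
- key3: Brass key blank 3 of 4 (1 is the lowest in the rack, at -x), 28 g, 3 mm thick: round bow of 34 mm diameter with a 14 mm hole, and a blade 10 mm wide that ends 50 mm from the hole's centre. Origin at the centre of the hole; x axis along the hole, z from the blade to the bow. Loose; it hangs freely from the pin once lifted.
- key4: Brass key blank 4 of 4 (1 is the lowest in the rack, at -x), 28 g, 3 mm thick: round bow of 34 mm diameter with a 14 mm hole, and a blade 10 mm wide that ends 50 mm from the hole's centre. Origin at the centre of the hole; x axis along the hole, z from the blade to the bow. Loose; it hangs freely from the pin once lifted.
- cradle: Aluminium cradle, fixed. Origin on the table, x in the direction in which the laid pin's tip must point, z up. Base plate x -50 to 140 mm, 84 mm wide, 10 mm thick. At x = -34 mm a 12 mm thick post, 40 mm wide, with a square notch 21 mm wide and 8 mm deep, mouth flared, for the handle (top 94 mm high). Open between it and the V notch. The pin lies level in it and can be laid straight from above.
- cradle_seat (a point): Point where the pin's origin must come to lie: on the cradle's z axis, 85 mm above the table; same axes as the cradle. The pin may lie up to 12 mm to either side of it along x.
- keeper (a joint): Red keeper arm, hinged, over the V notch: 12 mm wide, 66 mm long, 8 mm thick. Angle in rad: 0 is fully closed, level across the rod with 1 mm to spare; it opens up and over towards the cradle's +y, to 1.95 at most. It starts at 1.5 to 1.9 (about upright, on the +y side) and stays where it is left; 1 to 2 N at the knob moves it.
- keeper_hinge (a point): Keeper's hinge axis, which is parallel to the cradle's x axis: at (118, 34, 93) mm in the cradle's frame.
- keeper_knob (a point): Middle of the end face of the keeper's black knob (16 mm diameter): 56 mm from the hinge along the arm and 22 mm out from the arm's centre line. It is on top of the arm when closed, and faces the cradle's +y side when the arm stands upright.
- rack_holes (a point): Middle of the line of holes, 150 mm above the rack's origin; rack's axes (x level, not tilted). Along the rising line the four hole centres lie at -21.7, -7.7, 6.3 and 20.3 mm from here.
- rack_block (a point): Middle of the top face of the slotted block, which is parallel to the line of holes and 24 mm from it; 66 mm long, 36 mm wide. Each blade stands loosely in a slot 4.5 x 11.5 mm, 26 mm deep, square to the line. The keys come out when moved 30 mm or more square to the line: up, and back towards -x at 30 degrees from vertical.
- cradle_vnotch (a point): Where the rod's axis lies in the V notch: x = 118 mm and 85 mm above the table in the cradle's frame; post 10 mm thick, mouth of the V about 35 mm wide.
- padlock: Brass padlock 45 x 22 mm, 68 mm tall, a bystander. Origin at its underside.
- lock_cylinder: Brass lock cylinder, 30 mm diameter, 32 mm tall, a bystander. Origin at its underside.
- screwdriver: Yellow-handled screwdriver lying on the table, about 200 mm, a bystander. Origin at its middle, below.
- brush: Brush lying on the table, about 200 mm, a bystander. Origin at its middle, below.
- oil_can: Standing can, 52 mm diameter, 140 mm tall, a bystander. Origin at its underside.
There are look-alikes about, which are no part of the job. What is shaped like the cradle but purple is not meant. Of the things that look like the pin, the smaller one is meant.

How it is judged:
By the outcome, as a careful person would: the job done as asked, in the order asked, and still so for the second after the job is handed in, with the robot touching nothing.
It also fails if it takes over 64 s, if anything falls off the work surface, if the arm or the gripper's body presses on something with over 40 N, if the wrist force passes 120 N, or if a joint passes its speed limit or range.

## Working session

There is one attempt and no reset: what is moved stays moved. The work goes in short steps, Python scripts to look and compute and a tool call to move; the robot and the scene stay as the last step left them, time stands still between calls to the robot, and variables do not carry over. Pictures are saved under pics/ and viewed, and the job is handed in when it is done.

Besides the shell and the picture viewer there is one more tool, called after "Emit:" by a JSON object that holds its "name" and its "arguments", one argument or row to a line. drive_tool: Moves the arm, as the interface text tells. Scaled input: -1 to 1 covers 20 mm each way for a shift and 8 degrees each way for a turn. Its arguments: {"type":"object","properties":{"commands":{"type":"array","items":{"type":"object","properties":{"rx":{"type":"number"},"ry":{"type":"number"},"rz":{"type":"number"},"tx":{"type":"number"},"ty":{"type":"number"},"tz":{"type":"number"},"grip":{"type":"number"}}}},"grip_force":{"type":"number"}},"required":["commands"]}

```bash
ls; mkdir -p pics
cat > h.py <<'E'
import numpy as np, cv2
from scipy.spatial.transform import Rotation as R
from bench import status, eyes, workorder, spotter, r
def grab(cam,name=None):
    o=status.get_obs(); f=eyes.grab_frame(cam)
    if 'T' not in f:
        T=np.eye(4);T[:3,:3]=R.from_rotvec(o['orientation']).as_matrix();T[:3,3]=o['tcp_pos']
        f['T']=T@f['T_tool_cam']
    if name: cv2.imwrite('pics/'+name,f['frame'])
    return f
def pts(f):
    z=f['range_z'];v,u=np.mgrid[:z.shape[0],:z.shape[1]]
    P=np.stack([(u-f['cx'])/f['fx']*z,(v-f['cy'])/f['fy']*z,z],-1)
    W=P@f['T'][:3,:3].T+f['T'][:3,3]; W[z<=0]=np.nan
    return W
def proj(f,p):
    p=np.atleast_2d(p);c=(p-f['T'][:3,3])@f['T'][:3,:3]
    return np.stack([c[:,0]/c[:,2]*f['fx']+f['cx'],c[:,1]/c[:,2]*f['fy']+f['cy']],-1)
E
python3 - <<'E'
from h import *
np.set_printoptions(precision=4,suppress=True)
o=status.get_obs();print(o)
for c in ['scene','top','wrist']:
    f=grab(c,c+'0.png');print(c,f['T'],f['fx'])
print(r, [a for a in dir(r) if a[0]!='_'])
E
```

```text
pics
{'clock': 0.0, 'joints': array([ 1.0939,  0.4778,  0.0224,  1.5564, -0.0115,  1.1093, -0.0831]), 'qvel': array([ 0.0007,  0.0011,  0.    ,  0.0003,  0.0009, -0.0021,  0.0009]), 'tau': array([  0.0002, -59.644 ,   1.6073, -28.1196,   0.0123,   0.0093,
        -0.    ]), 'tcp_pos': array([ 0.2431, -0.6291,  0.2303]), 'orientation': array([-3.0866, -0.5757,  0.0007]), 'contact_force': array([-0.653 , -0.7008,  0.2812]), 'moment': array([-0.001 ,  0.0012, -0.0226]), 'grip_width': 0.0851614960326551}
scene [[-0.8293  0.4768 -0.2914  0.8131]
 [ 0.5588  0.7111 -0.4268  0.5125]
 [ 0.0037 -0.5168 -0.8561  1.0137]
 [ 0.      0.      0.      1.    ]] 445.76875712256026
top [[-0.0092 -0.9888  0.1491  0.3275]
 [-0.9993  0.0144  0.0339  0.0421]
 [-0.0357 -0.1487 -0.9882  1.2205]
 [ 0.      0.      0.      1.    ]] 468.0642784158815
wrist [[ 0.3609 -0.8807 -0.3069  0.3224]
 [-0.9326 -0.3416 -0.1163 -0.5988]
 [-0.0024  0.3282 -0.9446  0.3727]
 [ 0.      0.      0.      1.    ]] 325.36325191337863
<Robot object at 0x7fc9c1f5be00> ['Unreachable', 'grip_depth']
```

View pics/scene0.png

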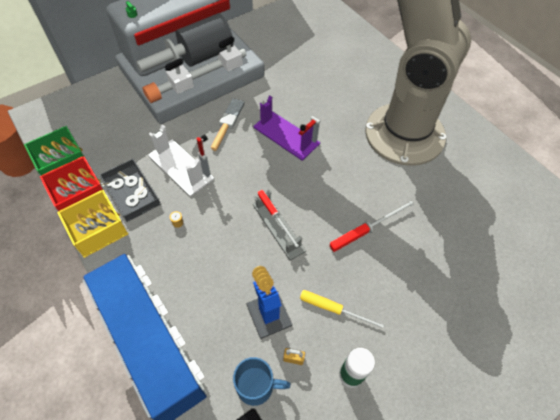

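View pics/top0.png

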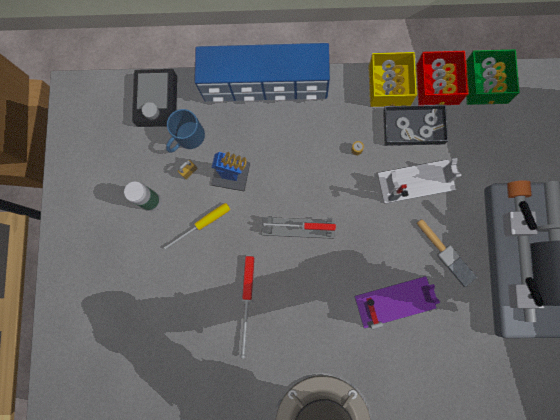

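Run:
```python
from h import *
np.set_printoptions(precision=4,suppress=True)
for c in ['top','scene']:
    f=grab(c);W=pts(f);np.savez(f'{c}0.npz',W=W,img=f['frame'],T=f['T'],K=[f['fx'],f['fy'],f['cx'],f['cy']])
    for n in ['pin','pin_tip','rest','rack','key1','cradle','keeper','keeper_knob','rack_block','padlock','lock_cylinder','screwdriver','brush','oil_can']:
        for d in spotter.masks_of(c,n)[:4]:
            m=d['mask']; P=W[m];P=P[~np.isnan(P[:,0])]
            print(c,n,round(d['confidence'],2),(np.array(d['position'])*[560,420]).round(0),m.sum(),np.median(P,0) if len(P) else None)
im=np.load('top0.npz')['img']
cv2.imwrite('pics/t_rack.png',cv2.resize(im[130:210,120:270],None,fx=5,fy=5,interpolation=cv2.INTER_CUBIC))
cv2.imwrite('pics/t_crad.png',cv2.resize(im[140:220,350:480],None,fx=6,fy=6,interpolation=cv2.INTER_CUBIC))
im=np.load('scene0.npz')['img']
cv2.imwrite('pics/s_rack.png',cv2.resize(im[180:350,220:320],None,fx=3.5,fy=3.5,interpolation=cv2.INTER_CUBIC))
cv2.imwrite('pics/s_crad.png',cv2.resize(im[100:210,130:240],None,fx=5,fy=5,interpolation=cv2.INTER_CUBIC))
```

```text
top pin 0.76 [243. 287.] 545 [0.3364 0.1877 0.0248]
top pin 0.52 [226. 162.] 87 [0.6364 0.2229 0.1569]
top pin_tip 0.87 [313. 227.] 317 [0.4885 0.0186 0.0515]
top rest 0.68 [293. 227.] 1125 [0.4858 0.0647 0.0099]
top rack 0.97 [226. 173.] 865 [0.6205 0.2324 0.0127]
top key1 0.68 [226. 176.] 835 [0.621  0.233  0.0132]
top key1 0.6 [419. 180.] 2341 [ 0.6068 -0.2623  0.0103]
top key1 0.49 [238. 164.] 66 [0.6315 0.1955 0.1484]
top key1 0.45 [247. 164.] 53 [0.6278 0.1863 0.1378]
top cradle 0.76 [416. 181.] 2513 [ 0.6064 -0.2614  0.01  ]
top cradle 0.75 [397. 303.] 2707 [ 0.2971 -0.19    0.01  ]
top keeper 0.73 [372. 309.] 145 [ 0.2796 -0.1174  0.097 ]
top keeper_knob 0.7 [373. 311.] 190 [ 0.2819 -0.1169  0.0958]
top keeper_knob 0.42 [313. 228.] 309 [0.4883 0.0187 0.0515]
top rack_block 0.65 [228. 178.] 876 [0.6208 0.2332 0.0129]
top padlock 0.57 [418. 180.] 2436 [ 0.6064 -0.2606  0.0102]
top padlock 0.52 [312. 224.] 322 [0.4885 0.0188 0.0513]
top padlock 0.32 [291. 226.] 1091 [0.4875 0.0705 0.01  ]
top lock_cylinder 0.47 [357. 150.] 154 [ 0.6955 -0.1029  0.0295]
top lock_cylinder 0.34 [31
[... 1230 characters left out ...]
0.0724 0.0116]
scene keeper_knob 0.43 [201. 144.] 93 [ 0.5602 -0.187   0.143 ]
scene rack_block 0.7 [265. 312.] 1363 [0.6472 0.2514 0.0139]
scene rack_block 0.24 [197. 146.] 163 [ 0.5572 -0.1895  0.1319]
scene rack_block 0.19 [178. 219.] 150 [ 0.6977 -0.0958  0.031 ]
scene padlock 0.66 [294. 355.] 277 [0.6505 0.3499 0.0409]
scene lock_cylinder 0.67 [356. 367.] 1001 [0.5754 0.449  0.1381]
scene lock_cylinder 0.53 [176. 218.] 143 [ 0.6973 -0.0955  0.0309]
scene lock_cylinder 0.52 [267. 314.] 1411 [0.6474 0.2514 0.0135]
scene screwdriver 0.75 [319. 303.] 512 [0.5223 0.284  0.0238]
scene brush 0.92 [226. 115.] 611 [ 0.4095 -0.325   0.0183]
scene oil_can 0.7 [358. 368.] 910 [0.5759 0.4493 0.139 ]
```

View pics/t_rack.png

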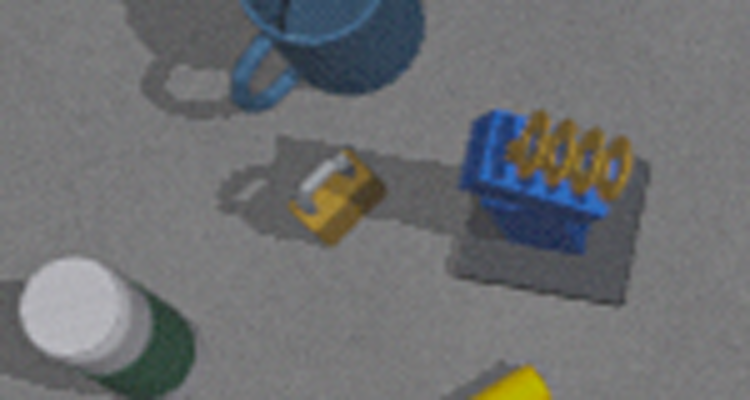

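View pics/t_crad.png

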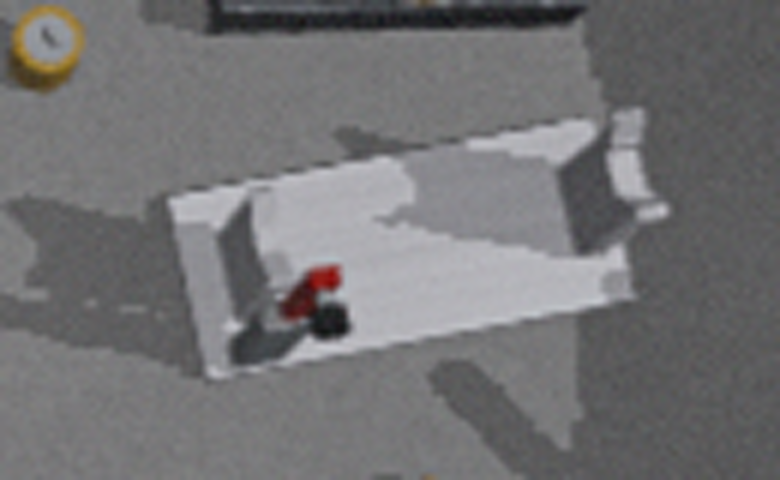

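View pics/s_rack.png

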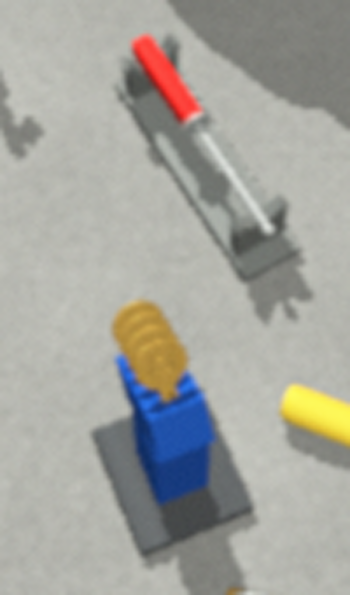

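View pics/s_crad.png

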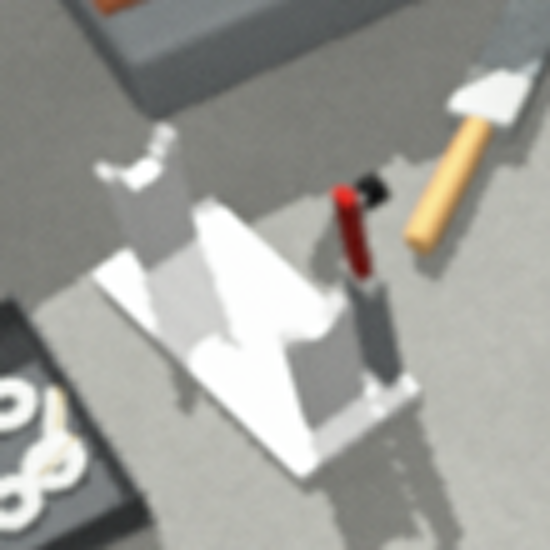

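```bash
cat > fit.py <<'E'
from h import *
from scipy.optimize import minimize
np.set_printoptions(precision=4,suppress=True)
def rectfit(P,L,Wd,x0):
    # P Nx2 pts; rect x range [a,b] about origin; maximize inliers w/ soft edges + penalize area uncovered via soft coverage
    a,b=L
    def cost(p):
        c,s=np.cos(p[2]),np.sin(p[2]);d=P-p[:2]
        x=d[:,0]*c+d[:,1]*s;y=-d[:,0]*s+d[:,1]*c
        ox=np.maximum(np.maximum(a-x,x-b),0);oy=np.maximum(abs(y)-Wd/2,0)
        o=np.hypot(ox,oy); return np.minimum(o,.01).sum()*1e3
    return cost
def fit(L,Wd,c0,yaw0,zr=(.006,.014),rad=.16,views=('top','scene')):
    for v in views:
        D=np.load(v+'0.npz');W=D['W'].reshape(-1,3)
        m=(W[:,2]>zr[0])&(W[:,2]<zr[1])&(np.hypot(W[:,0]-c0[0],W[:,1]-c0[1])<rad)
        P=W[m,:2]
        hull=None
        cost=rectfit(P,L,Wd,None)
        best=None
        for dy in np.radians(np.arange(-12,13,4)):
            y=yaw0+dy;mid=(L[0]+L[1])/2
            p0=[np.median(P[:,0])-mid*np.cos(y),np.median(P[:,1])-mid*np.sin(y),y]
            rr=minimize(cost,p0,method='Nelder-Mead',options=dict(xatol=1e-5,fatol=1e-4,maxiter=2000,initial_simplex=np.array([p0]+[np.add(p0,e) for e in np.diag([.01,.01,.1])])))
            if best is None or rr.fun<best.fun: best=rr
        print(v,len(P),best.fun/len(P),best.x,np.degrees(best.x[2]))
print('rest');fit((-.05,.14),.048,(.487,.07),np.pi/2)
print('rack');fit((-.015,.075),.08,(.62,.22),np.radians(80),rad=.075)
print('cradle');fit((-.05,.14),.084,(.607,-.255),np.radians(102))
E
python3 fit.py
```

```text
rest
top 815 0.43429550975985265 [0.4873 0.0102 1.5132] 86.70045845358398
scene 823 0.8252410786886778 [0.4854 0.0116 1.5085] 86.42930255534333
rack
top 435 0.16012342404038946 [0.6313 0.2045 1.3731] 78.67271095910824
scene 743 0.06871728399834767 [0.6301 0.2056 1.3736] 78.69921773888089
cradle
top 1927 1.7133297854798812 [ 0.6162 -0.3014  1.7451] 99.98404241226378
scene 1588 2.488626676395182 [ 0.6145 -0.2992  1.7463] 100.05594064776092
```

Run:
```python
from h import *
np.set_printoptions(precision=3,suppress=True)
D=np.load('scene0.npz');D2=np.load('top0.npz')
for W in (D['W'].reshape(-1,3),D2['W'].reshape(-1,3)):
  for y in np.arange(-.7,-.1,.05):
    print('%.2f'%y,[round(float(np.nanmax(np.r_[W[(abs(W[:,1]-y)<.025)&(abs(W[:,0]-x)<.025),2],-1])),2) for x in np.arange(.2,.75,.05)])
# red pin extents
D=D2
im=D['img'].astype(int);W=D['W']
m=(im[...,2]>120)&(im[...,1]<70)&(im[...,0]<70)&(abs(W[...,0]-.487)<.03)&(abs(W[...,1]-.03)<.08)
P=W[m];print(P[:,1].min(),P[:,1].max(),np.median(P,0),m.sum())
o=status.get_obs();M=R.from_rotvec(o['orientation']).as_matrix();print(M,o['clock'])
```

```text
-0.70 [-1.0, -1.0, -1.0, -1.0, -1.0, 0.23, 0.23, 0.24, 0.06, 0.01, 0.01]
-0.65 [0.06, -1.0, -1.0, -1.0, 0.23, 0.24, 0.27, 0.25, 0.06, 0.01, 0.01]
-0.60 [0.06, 0.06, 0.23, 0.23, 0.23, 0.23, 0.27, 0.25, 0.06, 0.01, 0.01]
-0.55 [0.07, 0.22, 0.23, 0.23, 0.23, 0.23, 0.23, 0.23, 0.07, 0.01, 0.01]
-0.50 [0.06, 0.09, 0.2, 0.2, 0.2, 0.2, 0.16, 0.16, 0.1, 0.01, 0.01]
-0.45 [0.06, 0.08, 0.17, 0.18, 0.16, 0.17, 0.18, 0.1, 0.1, 0.01, 0.01]
-0.40 [0.01, 0.05, 0.07, 0.05, 0.05, 0.04, 0.05, 0.05, 0.01, 0.01, 0.01]
-0.35 [0.01, 0.01, 0.01, 0.02, 0.02, 0.03, 0.01, 0.01, 0.1, 0.1, 0.03]
-0.30 [0.01, 0.01, 0.01, 0.01, 0.02, 0.02, 0.02, 0.01, 0.02, 0.1, 0.03]
-0.25 [0.01, 0.02, 0.1, 0.1, 0.01, 0.02, 0.02, 0.02, 0.02, 0.02, 0.03]
-0.20 [0.01, 0.02, 0.02, 0.02, 0.01, 0.01, 0.01, 0.16, 0.09, 0.02, 0.03]
-0.15 [0.01, 0.1, 0.02, 0.01, 0.01, 0.01, 0.01, 0.02, 0.02, 0.01, 0.01]
-0.70 [-1.0, -1.0, -1.0, -1.0, -1.0, -1.0, -1.0, -1.0, -1.0, -1.0, -1.0]
-0.65 [-1.0, -1.0, -1.0, -1.0, -1.0, -1.0, -1.0, -1.0, 0.0, 0.01, 0.0]
-0.60 [0.01, -1.0, -1.0, -1.0, -1.0, -1.0, -1.0, -1.0, 0.05, 0.01, 0.01]
-0.55 [0.06, 0.07, 0.06, -1.0, -1.0, 0.16, 0.16, 0.16, 0.06, 0.01, 0.01]
-0.50 [0.06, 0.09, 0.19, 0.19, 0.19, 0.19, 0.16, 0.16, 0.1, 0.01, 0.01]
-0.45 [0.06, 0.07, 0.17, 0.18, 0.06, 0.16, 0.18, 0.1, 0.1, 0.01, 0.01]
-0.40 [0.01, 0.01, 0.01, 0.02, 0.02, 0.01, 0.01, 0.0, 0.01, 0.01, 0.01]
-0.35 [0.01, 0.01, 0.0, 0.02, 0.02, 0.02, 0.01, 0.01, 0.1, 0.1, 0.03]
-0.30 [0.0, 0.01, 0.09, 0.01, 0.03, 0.03, 0.02, 0.01, 0.02, 0.09, 0.03]
-0.25 [0.01, 0.01, 0.1, 0.1, 0.01, 0.02, 0.02, 0.02, 0.02, 0.01, 0.03]
-0.20 [0.01, 0.02, 0.02, 0.01, 0.01, 0.01, 0.01, 0.16, 0.1, 0.01, 0.03]
-0.15 [0.01, 0.1, 0.02, 0.02, 0.01, 0.01, 0.0, 0.01, 0.01, 0.01, 0.01]
-0.03915988645981363 0.03640624480262115 [ 0.486 -0.001  0.053] 187
[[ 0.933  0.36  -0.   ]
 [ 0.36  -0.933  0.   ]
 [-0.    -0.    -1.   ]] 1.65
```

Emit:
{"name": "drive_tool", "arguments": {
  "commands": [
    {"tz":1,"grip":-1},
    {"tz":1},
    {"tz":1},
    {"tz":1},
    {"tz":1},
    {"tz":1,"ty":0.3},
    {"tz":1,"ty":1,"tx":0.4,"rz":0.25},
    {"ty":1,"tx":0.4,"rz":0.25},
    {"ty":1,"tx":0.4,"rz":0.25},
    {"ty":1,"tx":0.4,"rz":0.25}
  ]
}}

```text
validation failed for argument at $.co...
```

Emit:
{"name": "drive_tool", "arguments": {
  "commands": [
    {"ty":1,"tx":0.4,"rz":0.25},
    {"ty":1,"tx":0.4,"rz":0.25},
    {"ty":1,"tx":0.4,"rz":0.25},
    {"ty":1,"tx":0.4,"rz":0.25},
    {"ty":1,"tx":0.4,"rz":0.25},
    {"ty":1,"tx":0.4,"rz":0.25},
    {"ty":1,"tx":0.4,"rz":0.25},
    {"ty":1,"tx":0.4,"rz":0.25},
    {"ty":1,"tx":0.4,"rz":0.25},
    {"ty":1,"tx":0.4,"rz":0.25}
  ]
}}

```text
validation failed for argument at $.co...
```

Emit:
{"name": "drive_tool", "arguments": {
  "commands": [
    {"ty":1,"tx":0.4,"rz":0.25},
    {"ty":1,"tx":0.4,"rz":0.25},
    {"ty":1,"tx":0.4,"rz":0.25},
    {"ty":1,"tx":0.4,"rz":0.25},
    {"ty":1,"tx":0.4,"rz":0.25},
    {"ty":1,"tx":0.4,"rz":0.25,"tz":-0.5},
    {"ty":1,"tx":0.4,"rz":0.25,"tz":-0.7},
    {"ty":1,"tx":0.4,"rz":0.25,"tz":-0.8},
    {"ty":1,"tx":0.4,"rz":0.25,"tz":-1},
    {"ty":1,"tx":0.4,"rz":0.25,"tz":-1}
  ]
}}

```text
validation failed for argument at $.co...
```

Emit:
{"name": "drive_tool", "arguments": {
  "commands": [
    {"tx":0,"ty":0,"tz":1,"rx":0,"ry":0,"rz":0,"grip":-1}
  ]
}}

```text
clock: 1.78
tcp_pos: [0.2429, -0.6286, 0.2497]
orientation: [-3.085, -0.576, 0.001]
contact_force: [-0.2, 0.1, 0.6]
grip_width: 0.0853
```

Emit:
{"name": "drive_tool", "arguments": {
  "commands": [
    {"tx":0,"ty":0,"tz":1,"rx":0,"ry":0,"rz":0,"grip":-1},
    {"tx":0,"ty":0,"tz":1,"rx":0,"ry":0,"rz":0,"grip":-1},
    {"tx":0,"ty":0,"tz":1,"rx":0,"ry":0,"rz":0,"grip":-1},
    {"tx":0,"ty":0,"tz":1,"rx":0,"ry":0,"rz":0,"grip":-1},
    {"tx":0,"ty":0.2,"tz":1,"rx":0,"ry":0,"rz":0,"grip":-1},
    {"tx":0.4,"ty":1,"tz":1,"rx":0,"ry":0,"rz":0.25,"grip":-1},
    {"tx":0.4,"ty":1,"tz":0,"rx":0,"ry":0,"rz":0.25,"grip":-1},
    {"tx":0.4,"ty":1,"tz":0,"rx":0,"ry":0,"rz":0.25,"grip":-1},
    {"tx":0.4,"ty":1,"tz":0,"rx":0,"ry":0,"rz":0.25,"grip":-1},
    {"tx":0.4,"ty":1,"tz":0,"rx":0,"ry":0,"rz":0.25,"grip":-1}
  ]
}}

```text
clock: 3.02
tcp_pos: [0.2839, -0.5239, 0.3712]
orientation: [-3.025, -0.847, 0.0]
contact_force: [0.4, 0.5, -0.1]
grip_width: 0.0854
```

Emit:
{"name": "drive_tool", "arguments": {
  "commands": [
    {"tx":0.4,"ty":1,"tz":0,"rx":0,"ry":0,"rz":0.25,"grip":-1},
    {"tx":0.4,"ty":1,"tz":0,"rx":0,"ry":0,"rz":0.25,"grip":-1},
    {"tx":0.4,"ty":1,"tz":0,"rx":0,"ry":0,"rz":0.25,"grip":-1},
    {"tx":0.4,"ty":1,"tz":0,"rx":0,"ry":0,"rz":0.25,"grip":-1},
    {"tx":0.4,"ty":1,"tz":0,"rx":0,"ry":0,"rz":0.25,"grip":-1},
    {"tx":0.4,"ty":1,"tz":0,"rx":0,"ry":0,"rz":0.25,"grip":-1},
    {"tx":0.4,"ty":1,"tz":0,"rx":0,"ry":0,"rz":0.25,"grip":-1},
    {"tx":0.4,"ty":1,"tz":0,"rx":0,"ry":0,"rz":0.25,"grip":-1},
    {"tx":0.4,"ty":1,"tz":0,"rx":0,"ry":0,"rz":0.25,"grip":-1},
    {"tx":0.4,"ty":1,"tz":0,"rx":0,"ry":0,"rz":0.25,"grip":-1}
  ]
}}

```text
clock: 4.28
tcp_pos: [0.3639, -0.3243, 0.3713]
orientation: [2.832, 1.359, 0.0]
contact_force: [0.2, -0.4, 0.5]
grip_width: 0.0854
```

Emit:
{"name": "drive_tool", "arguments": {
  "commands": [
    {"tx":0.4,"ty":1,"tz":0,"rx":0,"ry":0,"rz":0.25,"grip":-1},
    {"tx":0.4,"ty":1,"tz":0,"rx":0,"ry":0,"rz":0.25,"grip":-1},
    {"tx":0.4,"ty":1,"tz":0,"rx":0,"ry":0,"rz":0.25,"grip":-1},
    {"tx":0.4,"ty":1,"tz":-0.3,"rx":0,"ry":0,"rz":0.25,"grip":-1},
    {"tx":0.4,"ty":1,"tz":-0.5,"rx":0,"ry":0,"rz":0.25,"grip":-1},
    {"tx":0.4,"ty":1,"tz":-0.8,"rx":0,"ry":0,"rz":0.25,"grip":-1},
    {"tx":0.4,"ty":1,"tz":-1,"rx":0,"ry":0,"rz":0.25,"grip":-1},
    {"tx":0.4,"ty":1,"tz":-1,"rx":0,"ry":0,"rz":0.25,"grip":-1},
    {"tx":0.4,"ty":1,"tz":-1,"rx":0,"ry":0,"rz":0.25,"grip":-1},
    {"tx":0.4,"ty":1,"tz":-1,"rx":0,"ry":0,"rz":0.25,"grip":-1}
  ]
}}

```text
clock: 5.52
tcp_pos: [0.4432, -0.1241, 0.2576]
orientation: [-2.553, -1.83, 0.001]
contact_force: [1.0, -0.2, 0.5]
grip_width: 0.0851
```

Emit:
{"name": "drive_tool", "arguments": {
  "commands": [
    {"tx":0.4,"ty":1,"tz":-0.5,"rx":0,"ry":0,"rz":0.3,"grip":-1},
    {"tx":0.4,"ty":1,"tz":-0.5,"rx":0,"ry":0,"rz":0.3,"grip":-1},
    {"tx":0.4,"ty":1,"tz":-0.5,"rx":0,"ry":0,"rz":0.3,"grip":-1},
    {"tx":0.3,"ty":1,"tz":-0.5,"rx":0,"ry":0,"rz":0.3,"grip":-1},
    {"tx":0.3,"ty":1,"tz":-0.5,"rx":0,"ry":0,"rz":0.3,"grip":-1},
    {"tx":0.3,"ty":0.9,"tz":-0.5,"rx":0,"ry":0,"rz":0.3,"grip":-1},
    {"tx":0.1,"ty":0.5,"tz":0,"rx":0,"ry":0,"rz":0.1,"grip":-1},
    {"tx":0,"ty":0,"tz":0,"rx":0,"ry":0,"rz":0,"grip":-1}
  ]
}}

```text
clock: 6.52
tcp_pos: [0.4876, 0.0031, 0.1994]
orientation: [-2.29, -2.151, -0.0]
contact_force: [0.6, -1.1, -0.8]
grip_width: 0.0854
```

Run:
```python
from h import *
np.set_printoptions(precision=4,suppress=True)
f=grab('wrist','w1.png');W=pts(f);im=f['frame'].astype(int)
np.savez('w1.npz',W=W,img=f['frame'],T=f['T'])
m=(im[...,2]>110)&(im[...,1]<80)&(im[...,0]<80)&(W[...,2]<.06)
P=W[m];print(len(P))
c=P.mean(0);u,s,v=np.linalg.svd(P[:,:2]-c[:2],full_matrices=False);d=v[0]*np.sign(v[0,1])
t=(P[:,:2]-c[:2])@d;print(c,np.degrees(np.arctan2(d[1],d[0])),t.min(),t.max(),np.percentile(t,[1,99]))
n=np.array([-d[1],d[0]]);w=(P[:,:2]-c[:2])@n;print(np.percentile(w,[1,99]),np.percentile(P[:,2],[5,50,95]))
print(c[:2]+d*(t.min()+.045), c[:2]+d*(t.max()-.035))
print(status.get_obs()['tcp_pos'],status.get_obs()['orientation'],status.get_obs()['clock'])
```

```text
2165
[0.4464 0.0686 0.0363] 132.6604541819279 -0.5188568912486377 0.17432632413757937 [-0.5148  0.1705]
[-0.0526  0.0423] [0.0091 0.0518 0.0544]
[ 0.7676 -0.2799] [0.352 0.171]
[0.4875 0.0023 0.1995] [2.2913 2.1488 0.0001] 6.575
```

View pics/w1.png

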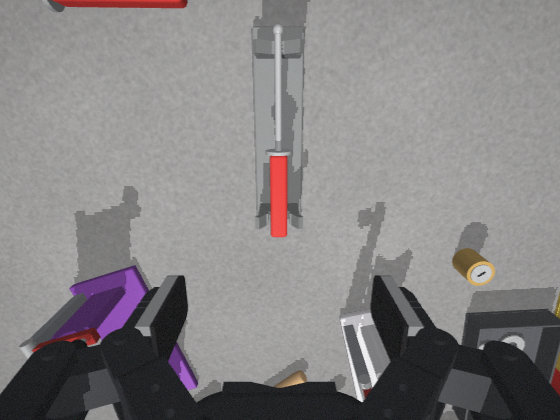

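Run:
```python
from h import *
np.set_printoptions(precision=4,suppress=True)
D=np.load('w1.npz');W=D['W'];im=D['img'].astype(int)
m=(im[...,2]>110)&(im[...,1]<80)&(im[...,0]<80)
m[:140]=0;m[240:]=0;m[:,:265]=0;m[:,295:]=0
P=W[m];print(len(P))
c=P.mean(0);u,s,v=np.linalg.svd(P[:,:2]-c[:2],full_matrices=False);d=v[0]*np.sign(v[0,1])
t=(P[:,:2]-c[:2])@d;print(c,np.degrees(np.arctan2(d[1],d[0])),t.min(),t.max())
n=np.array([-d[1],d[0]]);w=(P[:,:2]-c[:2])@n;print(np.percentile(w,[1,99]),np.percentile(P[:,2],[5,50,95]))
print(c[:2]+d*(t.min()+.045), c[:2]+d*(t.max()-.035))
# rod
for r0 in range(26,152,12):
    row=W[r0,265:292]; z=row[:,2]; k=z>.038
    print(r0,row[k].mean(0) if k.any() else None,k.sum(), z[k].max() if k.any() else '')
```

```text
1145Traceback (most recent call last):
  File "<stdin>", line 7, in <module>
    u, s, vh = gufunc(a, signature=signature)
               ~~~~~~^^^^^^^^^^^^^^^^^^^^^^^^
    raise LinAlgError("SVD did not converge")
numpy.linalg.LinAlgError: SVD did not converge
```

Run:
```python
from h import *
np.set_printoptions(precision=4,suppress=True)
D=np.load('w1.npz');W=D['W'];im=D['img'].astype(int)
m=(im[...,2]>110)&(im[...,1]<80)&(im[...,0]<80)
m[:140]=0;m[240:]=0;m[:,:265]=0;m[:,295:]=0
P=W[m];P=P[~np.isnan(P[:,0])];P=P[P[:,2]>.045];print(len(P))
c=P.mean(0);u,s,v=np.linalg.svd(P[:,:2]-c[:2],full_matrices=False);d=v[0]*np.sign(v[0,1])
t=(P[:,:2]-c[:2])@d;print(c,np.degrees(np.arctan2(d[1],d[0])),t.min(),t.max())
n=np.array([-d[1],d[0]]);w=(P[:,:2]-c[:2])@n;print(np.percentile(w,[1,99]),np.percentile(P[:,2],[5,50,95]))
print(c[:2]+d*(t.min()+.045), c[:2]+d*(t.max()-.035))
for r0 in range(26,152,12):
    row=W[r0,265:292]; z=row[:,2]; k=z>.038
    print(r0,row[k].mean(0) if k.any() else None,k.sum(), z[k].max() if k.any() else '')
```

```text
1134
[0.4876 0.0065 0.0533] 87.88250072495632 -0.045235874456841525 0.03260566557217536
[-0.0074  0.0082] [0.0518 0.0534 0.0547]
[0.4876 0.0063] [0.4875 0.0042]
26 [0.4949 0.1417 0.0485] 9 0.049886189475666975
38 [0.4948 0.1333 0.0471] 8 0.047992786488726624
50 [0.4947 0.1249 0.0445] 27 0.04841637223885098
62 [0.4937 0.1156 0.0469] 8 0.048423464320597354
74 [0.4931 0.1065 0.0469] 8 0.048512106701370517
86 [0.4929 0.0971 0.0466] 7 0.047959365136476306
98 [0.4923 0.0875 0.0469] 7 0.048258273831319476
110 [0.492  0.0777 0.0467] 6 0.04777642098155699
122 [0.4911 0.0676 0.0468] 7 0.04839063832326779
134 [0.4904 0.0574 0.0473] 7 0.048294742291070336
146 [0.4897 0.0469 0.0469] 7 0.04780569170717769
```

Emit:
{"name": "drive_tool", "arguments": {
  "commands": [
    {"tx":0,"ty":0.1,"tz":-1,"rx":0,"ry":0,"rz":0,"grip":-1},
    {"tx":0,"ty":0,"tz":-1,"rx":0,"ry":0,"rz":0,"grip":-1},
    {"tx":0,"ty":0,"tz":-1,"rx":0,"ry":0,"rz":0,"grip":-1},
    {"tx":0,"ty":0,"tz":-1,"rx":0,"ry":0,"rz":0,"grip":-1},
    {"tx":0,"ty":0,"tz":-1,"rx":0,"ry":0,"rz":0,"grip":-1},
    {"tx":0,"ty":0,"tz":-1,"rx":0,"ry":0,"rz":0,"grip":-1},
    {"tx":0,"ty":0,"tz":-1,"rx":0,"ry":0,"rz":0,"grip":-0.3},
    {"tx":0,"ty":0,"tz":-1,"rx":0,"ry":0,"rz":0,"grip":0},
    {"tx":0,"ty":0,"tz":-0.67,"rx":0,"ry":0,"rz":0,"grip":0},
    {"tx":0,"ty":0,"tz":0,"rx":0,"ry":0,"rz":0,"grip":0}
  ]
}}

```text
clock: 7.82
tcp_pos: [0.4869, 0.0038, 0.0254]
orientation: [-2.292, -2.148, 0.002]
contact_force: [0.1, -0.2, 0.3]
grip_width: 0.0428
```

Emit:
{"name": "drive_tool", "arguments": {
  "commands": [
    {"tx":0,"ty":0,"tz":0,"rx":0,"ry":0,"rz":0,"grip":1},
    {"tx":0,"ty":0,"tz":0,"rx":0,"ry":0,"rz":0,"grip":1},
    {"tx":0,"ty":0,"tz":0,"rx":0,"ry":0,"rz":0,"grip":1},
    {"tx":0,"ty":0,"tz":0,"rx":0,"ry":0,"rz":0,"grip":1}
  ],
  "grip_force": 70
}}

```text
clock: 8.32
tcp_pos: [0.4881, 0.0043, 0.0268]
orientation: [2.291, 2.148, 0.002]
contact_force: [-1.0, 0.3, 7.0]
grip_width: 0.015
```

Emit:
{"name": "drive_tool", "arguments": {
  "commands": [
    {"tx":0,"ty":0,"tz":0.5,"rx":0,"ry":0,"rz":0,"grip":1},
    {"tx":0,"ty":0,"tz":1,"rx":0,"ry":0,"rz":0,"grip":1},
    {"tx":0,"ty":0,"tz":1,"rx":0,"ry":0,"rz":-0.4,"grip":1},
    {"tx":0.5,"ty":0,"tz":0.9,"rx":0,"ry":0,"rz":-0.55,"grip":1},
    {"tx":1,"ty":0,"tz":0,"rx":0.62,"ry":-0.12,"rz":0,"grip":1},
    {"tx":1,"ty":0,"tz":0,"rx":0.62,"ry":-0.12,"rz":0,"grip":1},
    {"tx":1,"ty":0,"tz":0,"rx":0.62,"ry":-0.12,"rz":0,"grip":1},
    {"tx":1,"ty":0.5,"tz":-0.5,"rx":0.62,"ry":-0.12,"rz":0,"grip":1},
    {"tx":0.7,"ty":0.8,"tz":-0.7,"rx":0.62,"ry":-0.12,"rz":0,"grip":1},
    {"tx":0.5,"ty":0.8,"tz":-0.7,"rx":0.58,"ry":-0.13,"rz":0,"grip":1}
  ]
}}

```text
clock: 9.57
tcp_pos: [0.6023, 0.046, 0.0562]
orientation: [-2.127, -1.745, -0.574]
contact_force: [-0.1, 0.2, -1.0]
grip_width: 0.0147
```

Emit:
{"name": "drive_tool", "arguments": {
  "commands": [
    {"tx":0,"ty":0,"tz":-0.2,"rx":0,"ry":0,"rz":0,"grip":1},
    {"tx":0,"ty":0,"tz":0,"rx":0,"ry":0,"rz":0,"grip":1}
  ]
}}

```text
clock: 9.82
tcp_pos: [0.601, 0.0462, 0.0522]
orientation: [-2.128, -1.748, -0.569]
contact_force: [-0.1, -0.5, -0.9]
grip_width: 0.0149
```

```bash
cat > a.py <<'E'
from h import *
import sys
np.set_printoptions(precision=4,suppress=True)
n=sys.argv[1]
o=status.get_obs();M=R.from_rotvec(o['orientation']).as_matrix();print(o['clock'],o['tcp_pos'],'toolx',M[:,0],'z',M[:,2])
x=M[:,0];print('yaw',np.degrees(np.arctan2(x[1],x[0])),'pitch',np.degrees(np.arcsin(x[2])))
O=o['tcp_pos']-r.grip_depth*M[:,2];print('pin O',O,'tip',O+.135*x)
for c in ['top','scene','wrist']:
    f=grab(c,f'{c}_{n}.png');np.savez(f'{c}_{n}.npz',W=pts(f),img=f['frame'],T=f['T'],K=[f['fx'],f['fy'],f['cx'],f['cy']])
    print(c,'tip px',proj(f,O+.135*x))
im=cv2.imread(f'pics/top_{n}.png')
cv2.imwrite(f'pics/tz_{n}.png',cv2.resize(im[130:240,180:330],None,fx=5,fy=5,interpolation=cv2.INTER_CUBIC))
im=cv2.imread(f'pics/scene_{n}.png')
cv2.imwrite(f'pics/sz_{n}.png',cv2.resize(im[200:350,190:340],None,fx=4,fy=4,interpolation=cv2.INTER_CUBIC))
E
python3 a.py 2
```

```text
9.825 [0.601  0.0462 0.0522] toolx [0.1687 0.8499 0.4991] z [ 0.0965  0.4897 -0.8665]
yaw 78.77119988321351 pitch 29.941965570736457
pin O [0.5992 0.0371 0.0684] tip [0.622  0.1518 0.1358]
top tip px [[255.953  165.9505]]
scene tip px [[252.6815 259.9168]]
wrist tip px [[277.3911 -71.8348]]
```

View pics/tz_2.png

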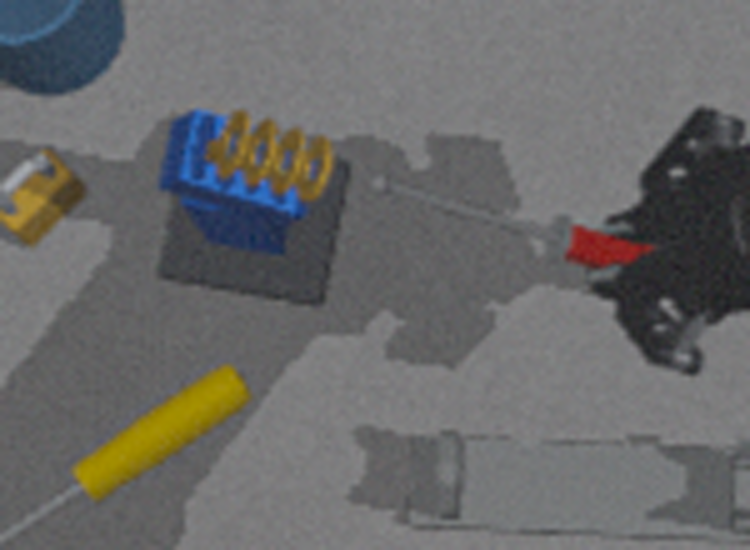

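View pics/sz_2.png

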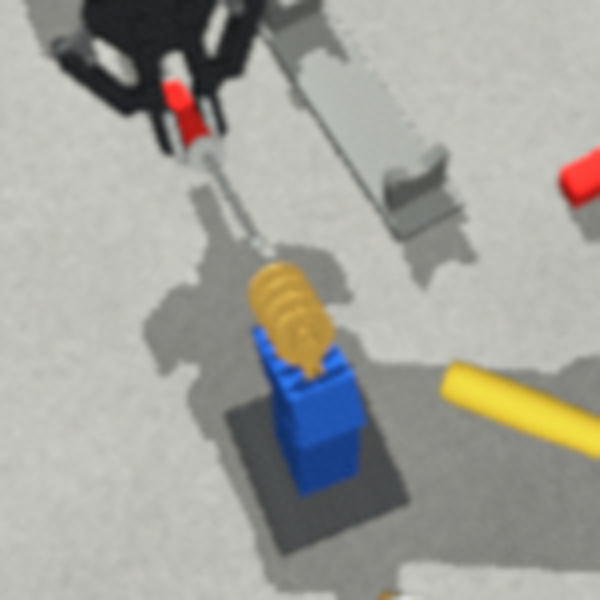

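View pics/wrist_2.png

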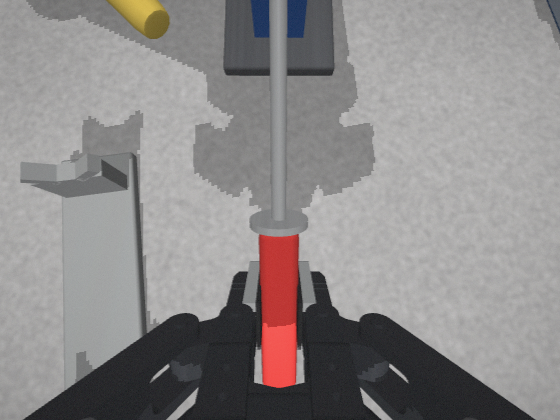

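Run:
```python
from h import *
np.set_printoptions(precision=4,suppress=True)
C=np.array([.6307,.205,.150]);ps=np.radians(78.7)
u=np.array([.866*np.cos(ps),.866*np.sin(ps),.5])
O=np.array([0.5992,0.0371,0.0684]);x=np.array([.1687,.8499,.4991])
for c,(r0,r1,c0,c1),k in [('top',(140,195,200,300),8),('scene',(215,305,215,295),9)]:
    D=np.load(f'{c}_2.npz');K=D['K'];T=D['T']
    f=dict(T=T,fx=K[0],fy=K[1],cx=K[2],cy=K[3])
    im=cv2.resize(D['img'][r0:r1,c0:c1],None,fx=k,fy=k,interpolation=cv2.INTER_CUBIC)
    def mk(p,col):
        q=proj(f,p)[0];q=((q-[c0,r0]+.5)*k).astype(int);cv2.circle(im,tuple(int(a) for a in q),3,col,-1)
    for s in (-.0217,-.0077,.0063,.0203): mk(C+s*u,(0,0,255))
    for s in (.04,.06,.08,.1,.12,.135): mk(O+s*x,(255,255,0))
    cv2.imwrite(f'pics/o_{c}2.png',im)
    W=D['W']; print(c); 
    q=proj(f,O+.135*x)[0].astype(int);print(q)
    for dv in range(-3,7): print(q[1]+dv,[round(1000*float(a)) if a==a else None for a in W[q[1]+dv,q[0]-4:q[0]+9,2]])
```

```text
top
[255 165]
162 [2, 2, -2, 4, 1, -4, 1, 3, -4, -4, -2, -1, -1]
163 [-2, -1, 2, -1, 4, 1, 1, 1, -1, -1, 0, 0, 0]
164 [-1, 0, 2, 1, 0, -5, 2, 2, -2, 0, -2, 0, 1]
165 [0, -2, 1, 2, 140, 136, -4, -1, -1, -1, -3, 0, 1]
166 [-1, 0, 1, None, 139, 138, 137, 137, -2, -3, -3, -3, -1]
167 [-1, -3, -1, 139, 138, 135, 135, 136, 134, 130, 130, 129, -1]
168 [1, 6, 0, 2, 135, 136, 131, 132, 130, 126, 129, 128, 129]
169 [1, -6, -2, -1, 3, 0, 3, -2, 1, 1, 123, 128, 126]
170 [-2, 3, -3, -1, 3, 3, 6, -3, -2, -1, 7, 0, 2]
171 [2, 3, 1, 1, 4, 0, -4, 0, -1, 2, 5, -1, 1]
scene
[252 259]
256 [2, 2, 4, 129, 133, 135, 0, 1, 3, 2, 1, 3, 3]
257 [1, 1, 3, 132, 136, 135, 135, -3, 1, 2, -1, 0, -1]
258 [0, 1, -1, -2, 135, 138, 140, 141, -1, 1, 1, 0, -1]
259 [0, 3, 0, 5, 4, 140, 139, 142, 140, 0, -1, 0, 1]
260 [0, 2, 1, 0, 0, 140, 140, 137, 137, 0, 0, 2, 0]
261 [1, 2, 2, 2, -1, 137, 138, 137, 2, 0, 2, 1, 0]
262 [0, 3, -1, 0, -1, 1, 0, 2, 0, 1, 1, 0, None]
263 [-2, 0, 3, 2, 1, 0, 1, 1, 6, -1, 1, 0, 1]
264 [-1, 0, 1, -2, 3, 2, 1, 1, 2, 1, 4, 1, -1]
265 [-2, 1, 0, -3, 2, 0, 2, -1, 2, 0, 3, 4, 2]
```

View pics/o_top2.png

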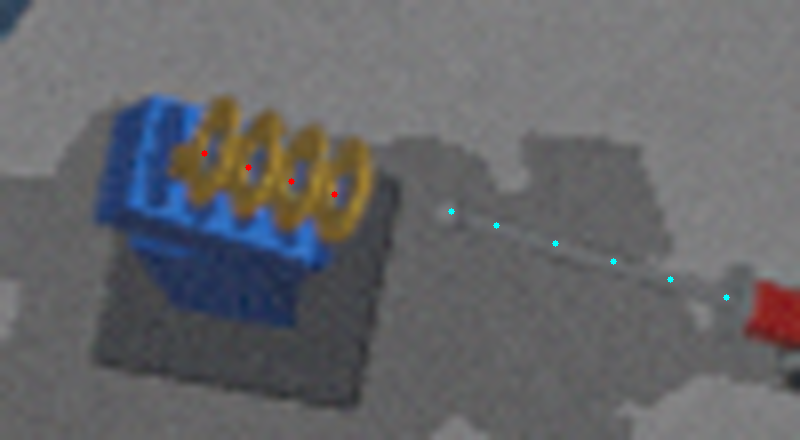

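View pics/o_scene2.png

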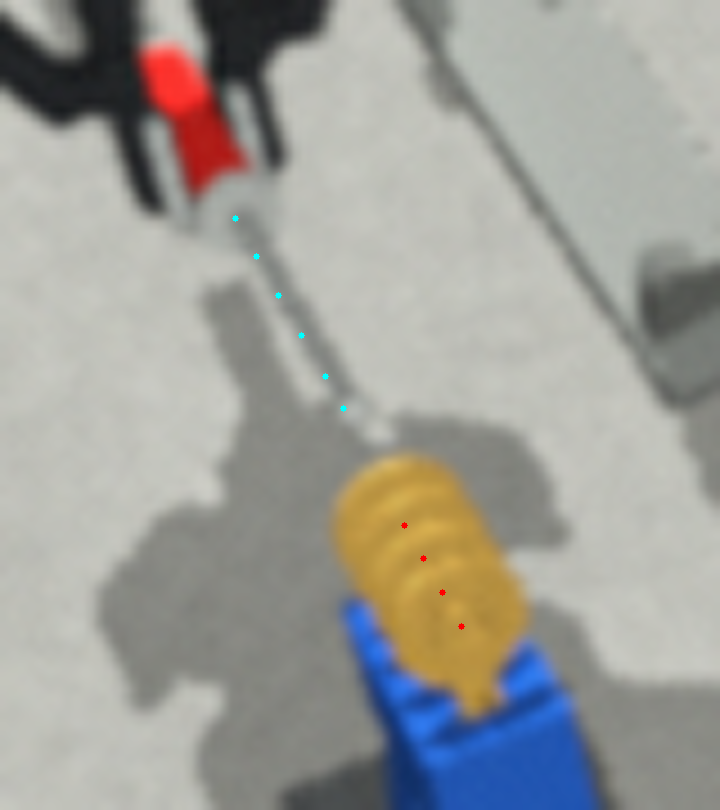

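Run:
```python
from h import *
np.set_printoptions(precision=4,suppress=True)
for c in ['top','scene']:
    D=np.load(f'{c}_2.npz');W=D['W'];z=np.nan_to_num(W[...,2]);
    K=D['K'];T=D['T'];print(c,K)
    v,u=np.mgrid[:420,:560]
    h=((z>.1)*255).astype(np.uint8); e=cv2.Canny(h,50,150)
    im=D['img'].copy(); 
    x0,x1,y0,y1=(190,310,130,220) if c=='top' else (190,310,200,320)
    big=cv2.resize(im[y0:y1,x0:x1],None,fx=6,fy=6,interpolation=cv2.INTER_CUBIC)
    hb=cv2.resize(h[y0:y1,x0:x1],None,fx=6,fy=6,interpolation=cv2.INTER_NEAREST)
    cs,_=cv2.findContours(hb,cv2.RETR_LIST,cv2.CHAIN_APPROX_NONE);cv2.drawContours(big,cs,-1,(0,255,0),1)
    cv2.imwrite(f'pics/e_{c}.png',big)
```

```text
top [468.0643 468.0643 286.7169 219.5577]
scene [445.7688 445.7688 274.1353 210.7233]
```

View pics/e_scene.png

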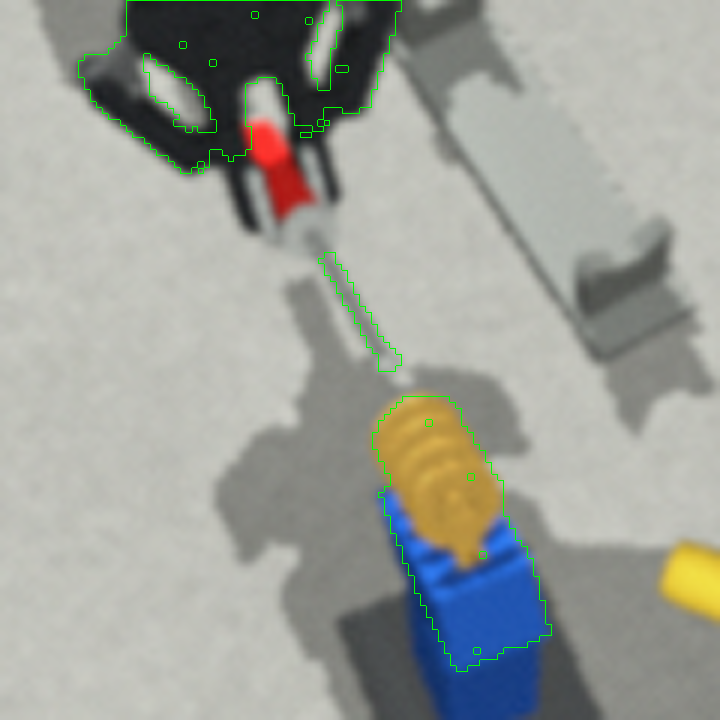

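View pics/e_top.png

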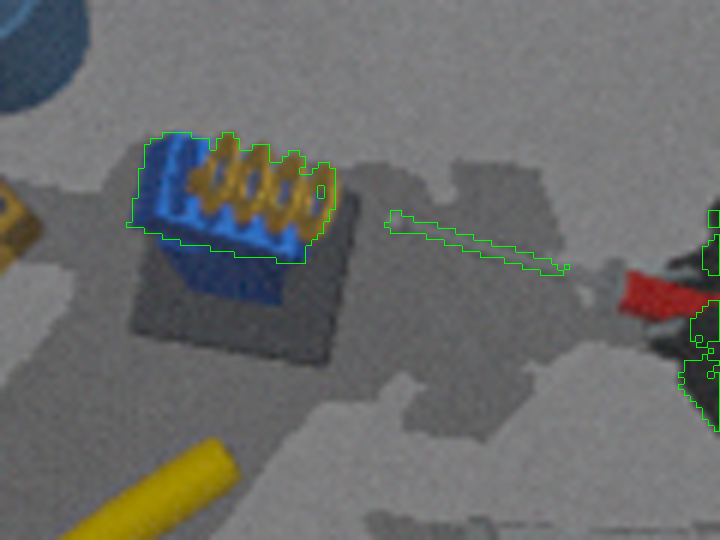

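```bash
cat > sil.py <<'E'
from h import *
from scipy.optimize import minimize
from scipy.ndimage import shift as nshift
import sys
np.set_printoptions(precision=3,suppress=True)
n=sys.argv[1]; O=np.array(eval(sys.argv[2]));x=np.array(eval(sys.argv[3]))
C=np.array([.6307,.205,.150]);ps=np.radians(78.7)
u=np.array([.866*np.cos(ps),.866*np.sin(ps),.5]);yy=np.array([-np.sin(ps),np.cos(ps),0]);zz=np.cross(u,yy)
SS=6
def render(f,polys,holes=[]):
    m=np.zeros((420*SS,560*SS),np.uint8)
    return m
def fill(m,f,P,val):
    q=((proj(f,P)+.5)*SS).astype(np.int32);cv2.fillConvexPoly(m,cv2.convexHull(q),val)
def circ(c,a,b,rad):
    t=np.linspace(0,2*np.pi,48)[:,None];return c+rad*(np.cos(t)*a+np.sin(t)*b)
for c in ['top','scene']:
    D=np.load(f'{c}_{n}.npz');K=D['K'];f=dict(T=D['T'],fx=K[0],fy=K[1],cx=K[2],cy=K[3])
    im=D['img'];hsv=cv2.cvtColor(im,cv2.COLOR_BGR2HSV).astype(int);W=D['W']
    # keys
    acc=np.zeros((420*SS,560*SS),np.uint8)
    for s in (-.0217,-.0077,.0063,.0203):
        m=np.zeros_like(acc)
        cc=C+s*u
        fill(m,f,np.r_[circ(cc-.0015*u,yy,zz,.017),circ(cc+.0015*u,yy,zz,.017)],255)
        b=[cc+e*.005*yy-h*zz+g*.0015*u for e in(-1,1) for h in(.01,.024) for g in(-1,1)]
        fill(m,f,np.array(b),255)
        h1=np.zeros_like(acc);h2=h1.copy();fill(h1,f,circ(cc-.0015*u,yy,zz,.007),255);fill(h2,f,circ(cc+.0015*u,yy,zz,.007),255)
        m[(h1>0)&(h2>0)]=0
        acc|=m
    mod=cv2.resize(acc,(560,420),interpolation=cv2.INTER_AREA)/255.
    Q=proj(f,C)[0];a,b=int(Q[0]),int(Q[1]);sl=(slice(b-25,b+25),slice(a-30,a+30))
    h,s,v=hsv[...,0],hsv[...,1],hsv[...,2]
    ob=((h>12)&(h<30)&(s>90)).astype(float)
    def al(mod,ob,sl):
        M=mod[sl];Ob=cv2.GaussianBlur(ob[sl],(0,0),.7);M0=cv2.GaussianBlur(M,(0,0),.7)
        cost=lambda p:((nshift(M0,(p[1],p[0]),order=1)-Ob)**2).sum()
        best=min(((cost((i,j)),i,j) for i in np.arange(-5,5.1,.5) for j in np.arange(-5,5.1,.5)))
        rr=minimize(cost,best[1:],method='Nelder-Mead',options=dict(initial_simplex=[best[1:],(best[1]+.5,best[2]),(best[1],best[2]+.5)]));return rr.x,rr.fun,(Ob**2).sum()
    print(c,'keys shift',*al(mod,ob,sl))
    # rod
    acc=np.zeros_like(acc)
    vd=D['T'][:3,3]-(O+.1*x);e=np.cross(x,vd);e/=np.linalg.norm(e)
    fill(acc,f,np.array([O+t*x+g*.003*e for t in(.06,.135) for g in(-1,1)]),255)
    tip=O+.135*x;vv=vd/np.linalg.norm(vd);fill(acc,f,circ(tip,e,np.cross(vv,e),.0045),255)
    mod=cv2.resize(acc,(560,420),interpolation=cv2.INTER_AREA)/255.
    # observed: points near predicted rod in 3d
    d=W-O;t=d@x;rad=np.linalg.norm(d-t[...,None]*x,axis=-1)
    ob=((rad<.014)&(t>.06)&(t<.15)).astype(float)
    Q=proj(f,O+.1*x)[0];a,b=int(Q[0]),int(Q[1]);sl=(slice(b-30,b+30),slice(a-35,a+35))
    print(c,'rod shift',*al(mod,ob,sl))
    P=W[ob>0];A=P.mean(0);uu=np.linalg.svd(P-A)[2][0];uu*=np.sign(uu[1]);print('rod pts n',len(P),'dir yaw',np.degrees(np.arctan2(uu[1],uu[0])),'pitch',np.degrees(np.arcsin(uu[2])),'off',(A-O-((A-O)@x)*x))
    ly=proj(f,[C,C+.001*yy,C+.001*zz,C+.001*u]);print('px/mm yy,zz,u',ly[1]-ly[0],ly[2]-ly[0],ly[3]-ly[0])
E
python3 sil.py 2 "[0.5992,0.0371,0.0684]" "[.1687,.8499,.4991]"
```

```text
top keys shift [ 1.255 -0.49 ] 24.920458327285193 156.00443710049362
top rod shift [-0.067  0.429] 1.3779968339051267 54.15169026226526
rod pts n 79 dir yaw 79.28369832866477 pitch 29.838185119752374 off [-0.001 -0.     0.001]
px/mm yy,zz,u [-0.086  0.403] [ 0.151 -0.063] [-0.388 -0.12 ]
scene keys shift [-0.33  -0.817] 7.417200238462721 350.03882137887643
scene rod shift [ 1.05  -0.705] 1.4906754153652477 44.85252703979154
rod pts n 64 dir yaw 79.64455705985183 pitch 29.37309953237977 off [-0.003 -0.001  0.002]
px/mm yy,zz,u [ 0.448 -0.173] [-0.098 -0.37 ] [0.152 0.268]
```

Emit:
{"name": "drive_tool", "arguments": {
  "commands": [
    {"tx":0.1,"ty":0.2,"tz":-0.38,"rx":0,"ry":0,"rz":0,"grip":1},
    {"tx":0.11,"ty":0.63,"tz":0,"rx":0,"ry":0,"rz":0,"grip":1},
    {"tx":0,"ty":0,"tz":0,"rx":0,"ry":0,"rz":0,"grip":1},
    {"tx":0,"ty":0,"tz":0,"rx":0,"ry":0,"rz":0,"grip":1}
  ]
}}

```text
clock: 10.48
tcp_pos: [0.6055, 0.0633, 0.0444]
orientation: [-2.127, -1.747, -0.57]
contact_force: [-0.3, -0.1, -0.8]
grip_width: 0.0152
```

```bash
python3 a.py 3 | tee o3; python3 - <<'E' > args
import re
s=open('o3').read()
E
O=$(grep -o 'pin O \[[^]]*\]' o3 | sed 's/pin O //;s/\[ */[/;s/ *\]/]/;s/  */,/g'); X=$(grep -o 'toolx \[[^]]*\]' o3 | sed 's/toolx //;s/\[ */[/;s/ *\]/]/;s/  */,/g'); echo $O $X; python3 sil.py 3 "$O" "$X"
```

```text
10.475 [0.6055 0.0633 0.0444] toolx [0.1682 0.8495 0.5001] z [ 0.0969  0.4907 -0.866 ]
yaw 78.79766084300572 pitch 30.0084860557129
pin O [0.6037 0.0541 0.0605] tip [0.6264 0.1688 0.1281]
top tip px [[249.246  165.1256]]
scene tip px [[255.3231 268.4811]]
wrist tip px [[277.45   -77.6087]]
[0.6037,0.0541,0.0605] [0.1682,0.8495,0.5001]
top keys shift [ 1.23 -0.47] 21.67203441379226 163.18453371135215
top rod shift [-0.509  0.274] 1.7649121753228463 55.32247815776941
rod pts n 81 dir yaw 78.85901653515145 pitch 28.892755487632378 off [-0.001 -0.     0.001]
px/mm yy,zz,u [-0.086  0.403] [ 0.151 -0.063] [-0.388 -0.12 ]
scene keys shift [-0.384 -0.768] 8.715650220813947 348.1852085652697
scene rod shift [-0.161 -2.67 ] 4.045298864347018 35.286810190264376
rod pts n 52 dir yaw 78.8409338058878 pitch 30.441508836623967 off [-0.002 -0.001  0.002]
px/mm yy,zz,u [ 0.448 -0.173] [-0.098 -0.37 ] [0.152 0.268]
```

View pics/sz_3.png

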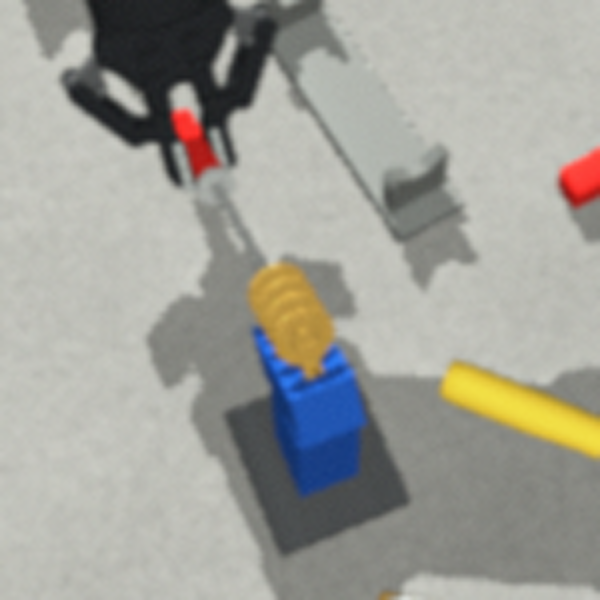

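View pics/tz_3.png

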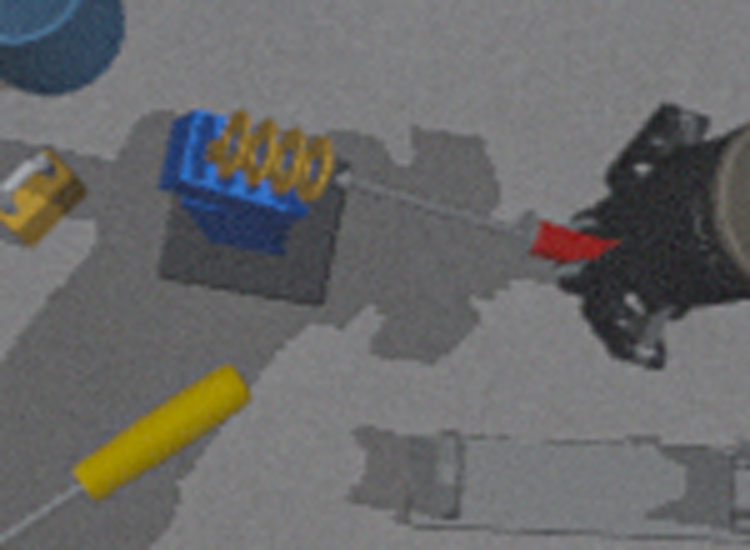

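```bash
cat > ray.py <<'E'
from h import *
from scipy.optimize import least_squares
np.set_printoptions(precision=3,suppress=True)
C=np.array([.6307,.205,.150]);ps=np.radians(78.7)
u=np.array([.866*np.cos(ps),.866*np.sin(ps),.5]);yy=np.array([-np.sin(ps),np.cos(ps),0]);zz=np.cross(u,yy)
B=np.stack([u,yy,zz])
def keydepth(o,d,Cs):
    # o origin, d Nx3 dirs (with camera z comp 1); returns depth t
    oo=B@(o-Cs);dd=d@B.T
    best=np.full(len(d),np.nan)
    for s in (-.0217,-.0077,.0063,.0203):
        for g in(-.0015,.0015):
            t=(s+g-oo[0])/dd[:,0];p=oo+t[:,None]*dd;rr=np.hypot(p[:,1],p[:,2])
            ok=((rr<.017)&(rr>.007))|((abs(p[:,1])<.005)&(p[:,2]<-.007)&(p[:,2]>-.024))
            best=np.where(ok,np.fmin(best,t),best)
        # rim outer
        a=dd[:,1]**2+dd[:,2]**2;b=oo[1]*dd[:,1]+oo[2]*dd[:,2];c=oo[1]**2+oo[2]**2-.017**2
        D=b*b-a*c;t=(-b-np.sqrt(np.maximum(D,0)))/a;p=oo+t[:,None]*dd
        ok=(D>0)&(abs(p[:,0]-s)<.0015);best=np.where(ok,np.fmin(best,t),best)
    return best
def roddepth(o,d,O,x):
    w=o-O;dx=d@x;wx=w@x;dp=d-dx[:,None]*x;wp=w-wx*x
    a=(dp**2).sum(1);b=dp@wp;c=wp@wp-.003**2;D=b*b-a*c
    t=(-b-np.sqrt(np.maximum(D,0)))/a;s=wx+t*dx
    return np.where((D>0)&(s>.05)&(s<.130),t,np.nan)
cfg={'2':([0.5992,0.0371,0.0684],[.1687,.8499,.4991]),'3':([0.6037,0.0541,0.0605],[0.1682,0.8495,0.5001])}
keysh={'top':(1.24,-.48),'scene':(-.36,-.79)}
rodsh={('top','2'):(-.07,.43),('top','3'):(-.5,.27),('scene','2'):(1.05,-.7),('scene','3'):(.9,-.7)}
for n in '23':
  O,x=map(np.array,cfg[n]);x=x/np.linalg.norm(x)
  for c in ['top','scene']:
    D=np.load(f'{c}_{n}.npz');K=D['K'];T=D['T'];W=D['W']
    Z=((W-T[:3,3])@T[:3,:3])[...,2]
    v,uu=np.mgrid[:420,:560]
    def rays(sh): 
        d=np.stack([(uu-sh[0]-K[2])/K[0],(v-sh[1]-K[3])/K[1],np.ones(uu.shape)],-1).reshape(-1,3)@T[:3,:3].T;return d
    for nm,dep in(('key',keydepth(T[:3,3],rays(keysh[c]),C)),('rod',roddepth(T[:3,3],rays(rodsh[c,n]),O,x))):
        e=(Z.ravel()-dep);e=e[np.isfinite(e)];k=abs(e)<.012;print(n,c,nm,len(e),k.sum(),'resid mm mean',1e3*e[k].mean(),'med',1e3*np.median(e[k]),'se',1e3*e[k].std()/np.sqrt(k.sum()))
E
python3 ray.py
```

```text
2 top key 267 230 resid mm mean -0.17381394035533174 med -0.16370631899798038 se 0.21485460471255577
2 top rod 75 73 resid mm mean 1.6369124644580964 med 1.2858312705428254 se 0.27514960644141473
2 scene key 401 361 resid mm mean 0.7525136291991665 med 0.7637101010472547 se 0.1022928697606555
2 scene rod 55 54 resid mm mean 0.615935164516507 med 0.5775927142430692 se 0.27048799551112995
3 top key 269 231 resid mm mean -0.058472736657727245 med 0.3047323889664444 se 0.22284899434242952
3 top rod 75 73 resid mm mean 0.9714644461058154 med 0.9678868375790906 se 0.25240305707236066
3 scene key 402 361 resid mm mean 0.5884646357194749 med 0.6181576904548125 se 0.10242938392805949
3 scene rod 55 54 resid mm mean 1.898187557054978 med 1.9039679721150615 se 0.23259656137202125
```

Run:
```python
import numpy as np
ps=np.radians(78.7)
u=np.array([.866*np.cos(ps),.866*np.sin(ps),.5]);yy=np.array([-np.sin(ps),np.cos(ps),0]);zz=np.cross(u,yy)
B=np.stack([yy,zz,u])
A=[[-.086,.151,-.388],[.403,-.063,-.12],[.448,-.098,.152],[-.173,-.37,.268]];y=[1.5,-.83,-1.3,-.11]
vt=B@[.149,.034,-.988];vs=B@[-.291,-.427,-.856]
w=np.array([1/.4,1/.4,1/.4,1/.4,1/.5,1/.5])
A=np.array(A+[list(vt),list(vs)]);y=np.array(y+[-1.4,-.6])
for k in (w,w*[1,1,1,.5,1,1],w*[1,1,1,1,0,0]):
    s=np.linalg.lstsq(A*k[:,None],y*k,rcond=None)[0];print(s,A@s-y, 'cov',np.sqrt(np.diag(np.linalg.inv((A*k[:,None]).T@(A*k[:,None])))))
```

```text
[-2.36566629  2.15889985 -1.08634025] [-0.5490588  -0.12901337 -0.1365144  -0.57067186  0.2930326  -0.05145573] cov [0.60751378 0.48271828 0.48633889]
[-2.15652941  2.61715587 -1.47766292] [-0.34601472 -0.02664262 -0.14721121 -0.88128175  0.02957268  0.0887361 ] cov [0.62259633 0.5675347  0.54907445]
[-2.53958236 -0.5749676  -3.02949593] [-0.1929716   0.20631078 -0.24186945 -0.04981915  3.59657128  2.92200097] cov [0.63451867 1.53488514 1.25057751]
```

Emit:
{"name": "drive_tool", "arguments": {
  "commands": [
    {"tx":-0.03,"ty":-0.04,"tz":0.07,"rx":0,"ry":0,"rz":0,"grip":1},
    {"tx":0.07,"ty":0.37,"tz":0.215,"rx":0,"ry":0,"rz":0,"grip":1},
    {"tx":0.07,"ty":0.37,"tz":0.215,"rx":0,"ry":0,"rz":0,"grip":1},
    {"tx":0.07,"ty":0.37,"tz":0.215,"rx":0,"ry":0,"rz":0,"grip":1},
    {"tx":0,"ty":0,"tz":0,"rx":0,"ry":0,"rz":0,"grip":1},
    {"tx":0,"ty":0,"tz":0,"rx":0,"ry":0,"rz":0,"grip":1}
  ]
}}

```text
clock: 11.38
tcp_pos: [0.6091, 0.0843, 0.0585]
orientation: [-2.128, -1.747, -0.57]
contact_force: [0.1, -0.9, -1.0]
grip_width: 0.015
```

```bash
cat > b.sh <<'E'
python3 a.py $1 | tee o$1
O=$(grep -o 'pin O \[[^]]*\]' o$1 | sed 's/pin O //;s/\[ */[/;s/ *\]/]/;s/  */,/g'); X=$(grep -o 'toolx \[[^]]*\]' o$1 | sed 's/toolx //;s/\[ */[/;s/ *\]/]/;s/  */,/g'); python3 sil.py $1 "$O" "$X"
python3 - <<'E'
import cv2
t=cv2.imread('pics/top_$1.png')[145:185,205:275];s=cv2.imread('pics/scene_$1.png')[245:305,235:285]
import numpy as np
a=cv2.resize(t,(770,440)[:2],interpolation=cv2.INTER_CUBIC);cv2.imwrite('pics/tk_$1.png',a)
cv2.imwrite('pics/sk_$1.png',cv2.resize(s,None,fx=9,fy=9,interpolation=cv2.INTER_CUBIC))
E
E
bash b.sh 4
```

```text
11.375 [0.6091 0.0843 0.0585] toolx [0.1688 0.8495 0.4999] z [ 0.0971  0.4904 -0.8661]
yaw 78.76380443225356 pitch 29.99518537818597
pin O [0.6073 0.0751 0.0747] tip [0.6301 0.1898 0.1422]
top tip px [[239.8111 162.2416]]
scene tip px [[259.037  274.2811]]
wrist tip px [[277.9721 -77.2399]]
top keys shift [ 1.053 -0.558] 24.707893690347106 155.73398642742964
top rod shift [-0.409  0.3  ] 36.23039834867745 89.86968318237236
rod pts n 135 dir yaw 77.52521238083989 pitch 29.9066900708691 off [-0.001 -0.     0.   ]
px/mm yy,zz,u [-0.086  0.403] [ 0.151 -0.063] [-0.388 -0.12 ]
scene keys shift [-0.343 -0.535] 7.435082626225549 347.0416399170494
scene rod shift [ 0.462 -1.511] 29.22822765636479 67.45103821592298
rod pts n 104 dir yaw 72.25731022715702 pitch 34.530498215815534 off [ 0.001 -0.003  0.005]
px/mm yy,zz,u [ 0.448 -0.173] [-0.098 -0.37 ] [0.152 0.268]
```

View pics/tk_4.png

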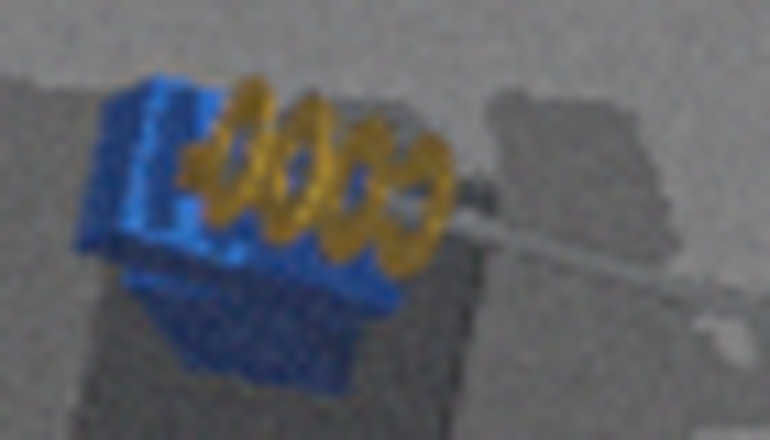

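View pics/sk_4.png

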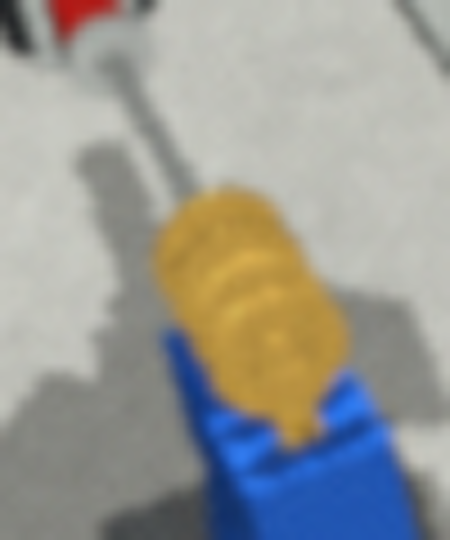

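View pics/wrist_4.png

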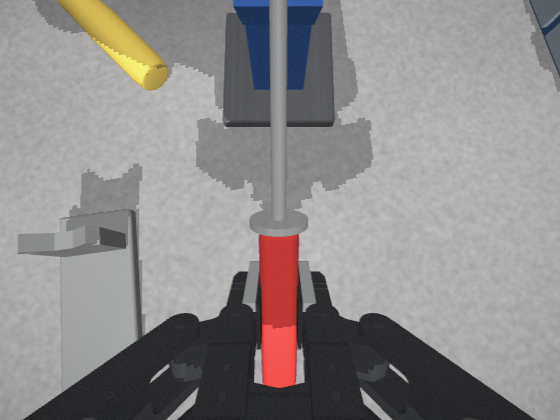

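Emit:
{"name": "drive_tool", "arguments": {
  "commands": [
    {"tx":0.07,"ty":0.36,"tz":0.212,"rx":0,"ry":0,"rz":0,"grip":1},
    {"tx":0.07,"ty":0.36,"tz":0.212,"rx":0,"ry":0,"rz":0,"grip":1},
    {"tx":0,"ty":0,"tz":0,"rx":0,"ry":0,"rz":0,"grip":1}
  ]
}}

```text
clock: 11.9
tcp_pos: [0.6122, 0.1003, 0.0679]
orientation: [-2.126, -1.749, -0.571]
contact_force: [-0.4, -0.1, -1.6]
grip_width: 0.0148
```

```bash
bash b.sh 5|grep -v px/mm
```

```text
11.9 [0.6122 0.1003 0.0679] toolx [0.1667 0.8493 0.5009] z [ 0.0974  0.4913 -0.8655]
yaw 78.89332755327115 pitch 30.057649547894403
pin O [0.6104 0.0911 0.0841] tip [0.6329 0.2057 0.1517]
top tip px [[232.5479 160.1234]]
scene tip px [[261.9846 279.1309]]
wrist tip px [[277.7434 -81.9128]]
top keys shift [ 0.948 -0.542] 26.668875521269467 152.86380672677973
top rod shift [-2.249 -0.375] 52.71214780359387 118.93553497364707
rod pts n 168 dir yaw 78.80397441722764 pitch 30.153596484511734 off [-0.001 -0.     0.001]
scene keys shift [-0.426 -0.517] 8.923040601079956 343.2492967180516
scene rod shift [-0.365 -2.557] 69.28003016103352 107.06935514382229
rod pts n 154 dir yaw 75.89037181574945 pitch 29.170268709902505 off [ 0.002 -0.003  0.004]
```

View pics/tk_5.png

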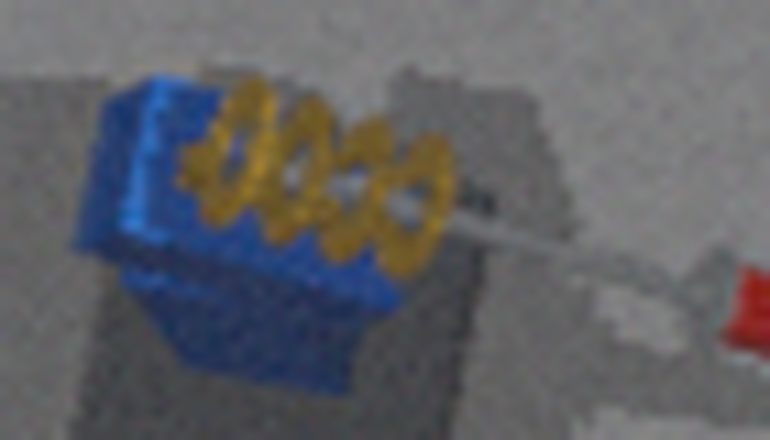

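View pics/wrist_5.png

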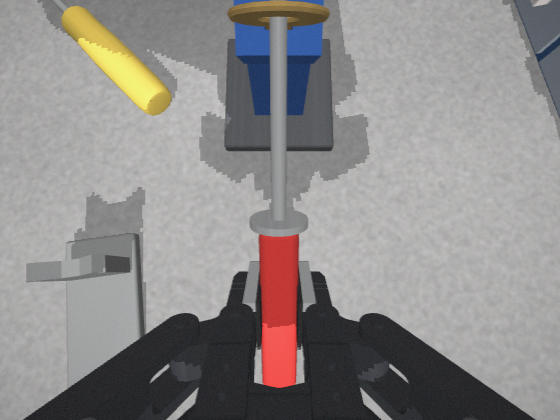

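Emit:
{"name": "drive_tool", "arguments": {
  "commands": [
    {"tx":0.08,"ty":0.42,"tz":0.25,"rx":0,"ry":0,"rz":0,"grip":1},
    {"tx":0.08,"ty":0.42,"tz":0.25,"rx":0,"ry":0,"rz":0,"grip":1},
    {"tx":0,"ty":0,"tz":0,"rx":0,"ry":0,"rz":0,"grip":1}
  ]
}}

```text
clock: 12.42
tcp_pos: [0.6154, 0.1172, 0.0781]
orientation: [-2.126, -1.749, -0.572]
contact_force: [0.2, -0.1, -0.6]
grip_width: 0.0149
```

```bash
bash b.sh 6|grep -v px/mm | head -4
```

```text
12.425 [0.6154 0.1172 0.0781] toolx [0.1665 0.8493 0.5009] z [ 0.0975  0.4914 -0.8655]
yaw 78.90859422425329 pitch 30.06237560110553
pin O [0.6136 0.108  0.0942] tip [0.6361 0.2227 0.1619]
top tip px [[224.7179 157.751 ]]
```

View pics/tk_6.png

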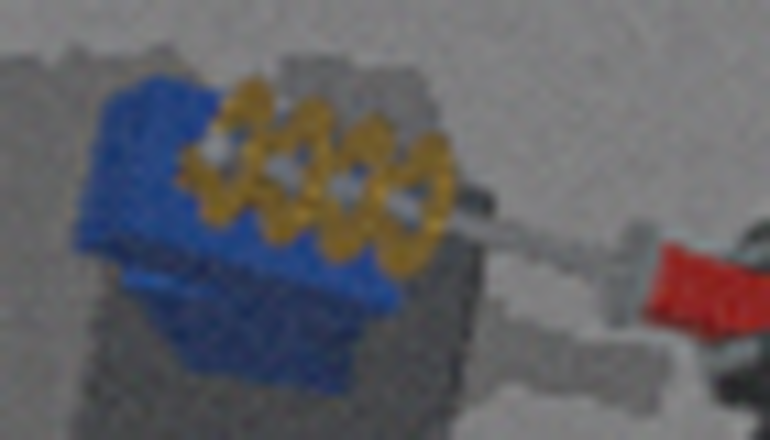

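View pics/wrist_6.png

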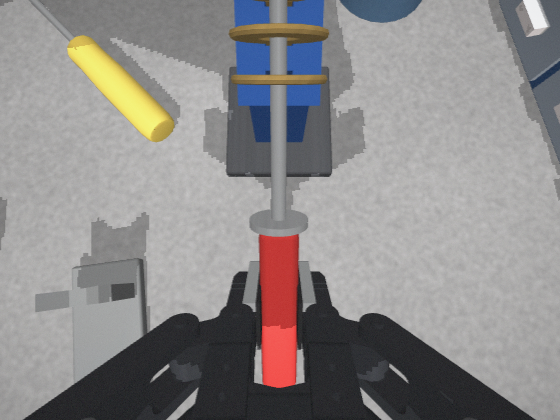

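View pics/sk_6.png

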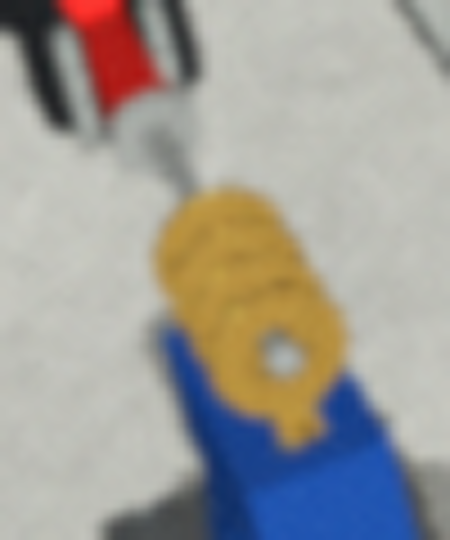

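Emit:
{"name": "drive_tool", "arguments": {
  "commands": [
    {"tx":0.09,"ty":0.45,"tz":0.265,"rx":0,"ry":0,"rz":0,"grip":1},
    {"tx":0.09,"ty":0.45,"tz":0.265,"rx":0,"ry":0,"rz":0,"grip":1},
    {"tx":0.09,"ty":0.45,"tz":0.265,"rx":0,"ry":0,"rz":0,"grip":1},
    {"tx":0,"ty":0,"tz":0,"rx":0,"ry":0,"rz":0,"grip":1},
    {"tx":-0.02,"ty":-0.12,"tz":0.21,"rx":0,"ry":0,"rz":0,"grip":1},
    {"tx":-0.02,"ty":-0.12,"tz":0.21,"rx":0,"ry":0,"rz":0,"grip":1},
    {"tx":-0.03,"ty":-0.14,"tz":0.25,"rx":0,"ry":0,"rz":0,"grip":1},
    {"tx":-0.03,"ty":-0.14,"tz":0.25,"rx":0,"ry":0,"rz":0,"grip":1}
  ]
}}

```text
clock: 13.58
tcp_pos: [0.6185, 0.1316, 0.1116]
orientation: [-2.128, -1.746, -0.57]
contact_force: [-0.1, 0.1, -2.3]
grip_width: 0.0149
```

```bash
bash b.sh 7|grep -v px/mm | head -4
```

```text
13.575 [0.6185 0.1316 0.1116] toolx [0.1693 0.8493 0.5   ] z [ 0.0973  0.4905 -0.866 ]
yaw 78.7235644374153 pitch 30.002083380361977
pin O [0.6167 0.1224 0.1278] tip [0.6395 0.2371 0.1953]
top tip px [[216.021  152.2975]]
```

View pics/wrist_7.png

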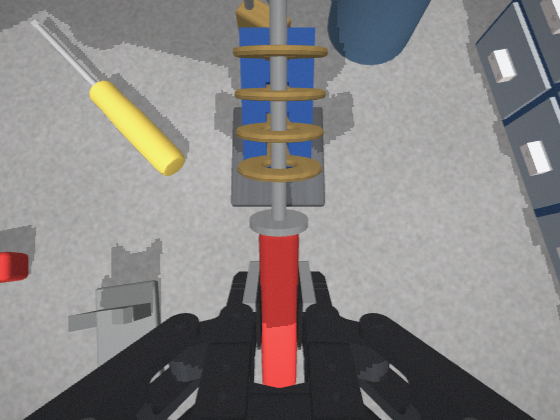

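View pics/sz_7.png

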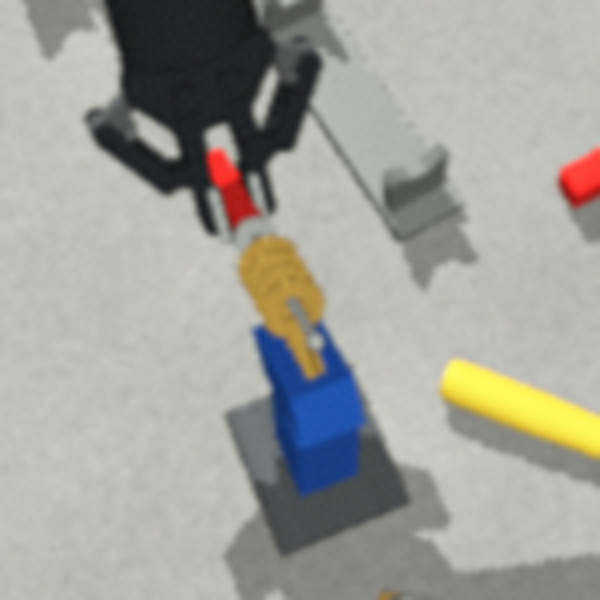

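Emit:
{"name": "drive_tool", "arguments": {
  "commands": [
    {"tx":-0.03,"ty":-0.14,"tz":0.25,"rx":0,"ry":0,"rz":0,"grip":1},
    {"tx":-0.03,"ty":-0.14,"tz":0.25,"rx":0,"ry":0,"rz":0,"grip":1},
    {"tx":-0.03,"ty":-0.14,"tz":0.25,"rx":0,"ry":0,"rz":0,"grip":1},
    {"tx":-0.03,"ty":-0.14,"tz":0.25,"rx":0,"ry":0,"rz":0,"grip":1},
    {"tx":-0.03,"ty":-0.14,"tz":0.25,"rx":0,"ry":0,"rz":0,"grip":1},
    {"tx":-0.03,"ty":-0.14,"tz":0.25,"rx":0,"ry":0,"rz":0,"grip":1},
    {"tx":-0.03,"ty":-0.14,"tz":0.4,"rx":0,"ry":0,"rz":0,"grip":1},
    {"tx":0,"ty":0,"tz":0.5,"rx":0,"ry":0,"rz":0,"grip":1},
    {"tx":0,"ty":0,"tz":0.5,"rx":0,"ry":0,"rz":0,"grip":1},
    {"tx":0,"ty":0,"tz":0.3,"rx":0,"ry":0,"rz":0,"grip":1}
  ]
}}

```text
clock: 14.98
tcp_pos: [0.6146, 0.1129, 0.1764]
orientation: [-2.128, -1.747, -0.571]
contact_force: [0.6, 0.2, -1.6]
grip_width: 0.0149
```

```bash
bash b.sh 8|grep -v px/mm | head -4
```

```text
14.975 [0.6146 0.1129 0.1764] toolx [0.1681 0.8493 0.5004] z [ 0.0979  0.4907 -0.8658]
yaw 78.80654305630256 pitch 30.024154794999085
pin O [0.6128 0.1037 0.1926] tip [0.6354 0.2184 0.2602]
top tip px [[219.0771 145.168 ]]
```

View pics/wrist_8.png

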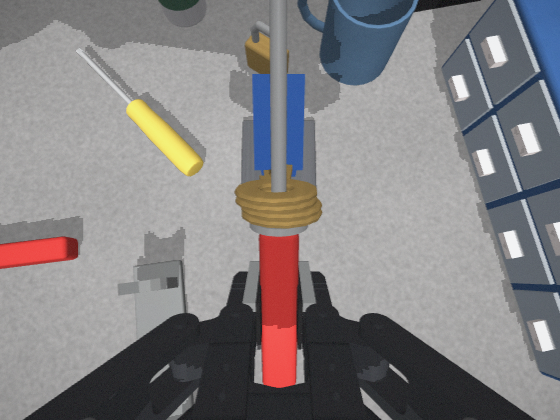

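View pics/sz_8.png

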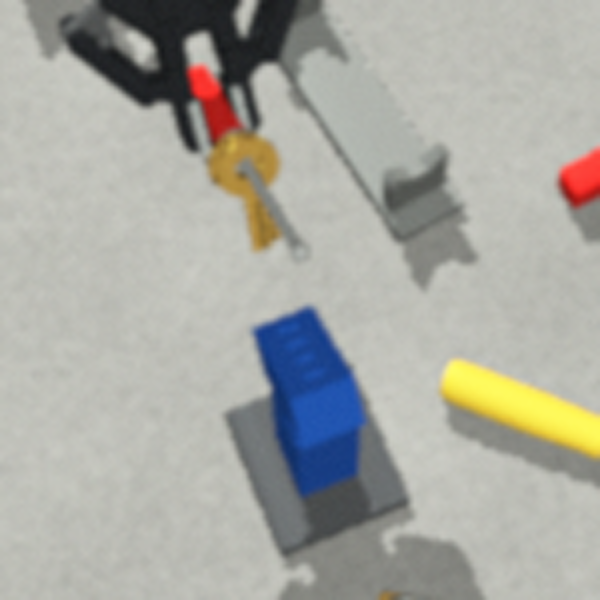

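Emit:
{"name": "drive_tool", "arguments": {
  "commands": [
    {"tx":0,"ty":0,"tz":0.4,"rx":-0.35,"ry":0.07,"rz":0,"grip":1},
    {"tx":0,"ty":0,"tz":0.5,"rx":-0.49,"ry":0.1,"rz":0,"grip":1},
    {"tx":0,"ty":0,"tz":0.5,"rx":-0.49,"ry":0.1,"rz":0,"grip":1},
    {"tx":0,"ty":0,"tz":0.5,"rx":-0.49,"ry":0.1,"rz":0,"grip":1},
    {"tx":0,"ty":-0.25,"tz":0.4,"rx":-0.49,"ry":0.1,"rz":0,"grip":1},
    {"tx":0,"ty":-0.5,"tz":0,"rx":-0.14,"ry":0.02,"rz":0.1,"grip":1},
    {"tx":0,"ty":-0.75,"tz":0,"rx":0,"ry":0,"rz":0.15,"grip":1},
    {"tx":0,"ty":-1,"tz":0,"rx":0,"ry":0,"rz":0.15,"grip":1},
    {"tx":0,"ty":-1,"tz":0,"rx":0,"ry":0,"rz":0.15,"grip":1},
    {"tx":0,"ty":-1,"tz":0,"rx":0,"ry":0,"rz":0.15,"grip":1}
  ]
}}

```text
clock: 16.38
tcp_pos: [0.6137, 0.0205, 0.2201]
orientation: [-2.235, -2.024, -0.194]
contact_force: [0.1, -0.5, -1.7]
grip_width: 0.0146
```

Emit:
{"name": "drive_tool", "arguments": {
  "commands": [
    {"tx":0,"ty":-1,"tz":0,"rx":0,"ry":0,"rz":0.15,"grip":1},
    {"tx":0,"ty":-1,"tz":0,"rx":0,"ry":0,"rz":0.15,"grip":1},
    {"tx":0,"ty":-1,"tz":0,"rx":0,"ry":0,"rz":0.15,"grip":1},
    {"tx":0,"ty":-1,"tz":0,"rx":0,"ry":0,"rz":0.15,"grip":1},
    {"tx":0,"ty":-1,"tz":0,"rx":0,"ry":0,"rz":0.15,"grip":1},
    {"tx":0,"ty":-1,"tz":0,"rx":0,"ry":0,"rz":0.15,"grip":1},
    {"tx":0,"ty":-1,"tz":0,"rx":0,"ry":0,"rz":0.15,"grip":1},
    {"tx":0,"ty":-1,"tz":0,"rx":0,"ry":0,"rz":0.15,"grip":1},
    {"tx":0,"ty":-1,"tz":0,"rx":0,"ry":0,"rz":0.15,"grip":1},
    {"tx":0,"ty":-1,"tz":0,"rx":0,"ry":0,"rz":0.15,"grip":1}
  ]
}}

```text
clock: 17.62
tcp_pos: [0.6134, -0.1793, 0.22]
orientation: [-2.004, -2.238, -0.175]
contact_force: [-0.2, 0.1, -2.7]
grip_width: 0.0149
```

Emit:
{"name": "drive_tool", "arguments": {
  "commands": [
    {"tx":0,"ty":-1,"tz":0,"rx":0,"ry":0,"rz":0.15,"grip":1},
    {"tx":0,"ty":-1,"tz":0,"rx":0,"ry":0,"rz":0.15,"grip":1},
    {"tx":0,"ty":-1,"tz":0,"rx":0,"ry":0,"rz":0.15,"grip":1},
    {"tx":0,"ty":-0.75,"tz":0,"rx":0,"ry":0,"rz":0,"grip":1},
    {"tx":0,"ty":-0.5,"tz":0,"rx":0,"ry":0,"rz":0,"grip":1},
    {"tx":0,"ty":0,"tz":0,"rx":0,"ry":0,"rz":0,"grip":1},
    {"tx":0,"ty":0,"tz":0,"rx":0,"ry":0,"rz":0,"grip":1}
  ]
}}

```text
clock: 18.5
tcp_pos: [0.6145, -0.2613, 0.2214]
orientation: [-1.929, -2.3, -0.169]
contact_force: [-0.4, 0.1, -2.0]
grip_width: 0.0149
```

```bash
python3 a.py 9
python3 - <<'E'
import cv2
im=cv2.imread('pics/scene_9.png');cv2.imwrite('pics/sc_9.png',cv2.resize(im[80:230,110:260],None,fx=4,fy=4,interpolation=cv2.INTER_CUBIC))
E
```

```text
18.5 [ 0.6145 -0.2613  0.2214] toolx [-0.1711  0.9696  0.1748] z [-0.031   0.172  -0.9846]
yaw 100.00823846289474 pitch 10.06524813922561
pin O [ 0.6151 -0.2645  0.2399] tip [ 0.592  -0.1336  0.2634]
top tip px [[385.8362 161.4102]]
scene tip px [[192.2842 130.3362]]
wrist tip px [[278.1439 -74.955 ]]
```

View pics/wrist_9.png

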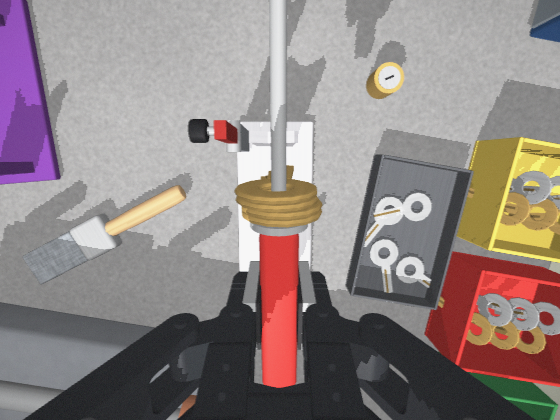

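View pics/sc_9.png

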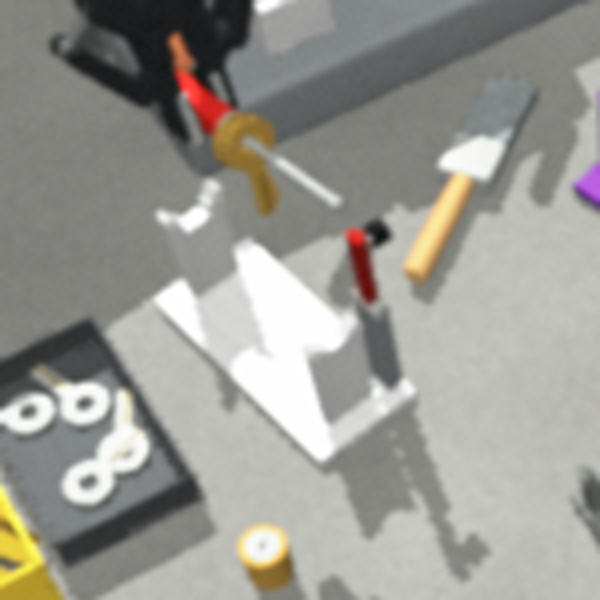

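Run:
```python
from h import *
np.set_printoptions(precision=4,suppress=True)
D=np.load('wrist_9.npz');W=D['W']
im=D['img']
ps=np.radians(100.0);X=np.array([np.cos(ps),np.sin(ps)]);Y=np.array([-X[1],X[0]])
c0=np.array([.6178,-.303])
d=W[...,:2]-c0;a=d@X;b=d@Y;z=W[...,2]
m=(z>.004)&(z<.02)&(abs(b)<.07)&(a>-.06)&(a<.17)
print(m.sum(), np.median(z[m]))
for lo in np.arange(.03,.15,.01):
    k=m&(a>lo)&(a<lo+.01)&(im.min(-1)>120)
    if k.sum()>5: print('a %.3f'%lo,k.sum(),'b',np.percentile(b[k],[1,50,99]))
k=m&(im.min(-1)>120);print('a max',np.percentile(a[k],[98,99.5]), a[k].min())
# posts
for nm,s in (('vpost',(a>.1)&(a<.135)&(z>.07)&(z<.11)&(abs(b)<.03)),('keeper',(a>.09)&(a<.14)&(z>.1)&(z<.18)&(b>.0)),('hpost',(a<-.02)&(a>-.06)&(z>.07)&(z<.11)&(abs(b)<.03))):
    if s.sum(): print(nm,s.sum(),'a',np.percentile(a[s],[2,50,98]),'b',np.percentile(b[s],[2,50,98]),'z',np.percentile(z[s],[2,50,98]))
# same with top/scene initial: keeper
for c in('top0','scene0'):
    D=np.load(c+'.npz');W=D['W'];d=W[...,:2]-c0;a=d@X;b=d@Y;z=W[...,2];im=D['img'].astype(int)
    red=(im[...,2]>100)&(im[...,1]<70)
    s=(a>.09)&(a<.15)&(b>0)&(b<.09)&(z>.105)&red;print(c,'keeper red',s.sum());print(np.c_[a[s],b[s],z[s]][np.argsort(z[s])][::max(1,s.sum()//8)])
    s=(a>.09)&(a<.15)&(b>0)&(b<.09)&(z>.115)&(im.max(-1)<70);print('knob',s.sum(),np.median(np.c_[a[s],b[s],z[s]],0),np.percentile(b[s],95),np.percentile(z[s],95))
    for nm,s in (('vpost',(a>.1)&(a<.135)&(z>.075)&(z<.12)&(b<.02)&(b>-.03)),('hpost',(a<-.02)&(a>-.06)&(z>.07)&(z<.11)&(abs(b)<.03))):
        if s.sum(): print(nm,s.sum(),'a',np.percentile(a[s],[5,50,95]),'b',np.percentile(b[s],[2,50,98]),'z',np.percentile(z[s],[2,50,98]))
```

```text
3903 0.009618766376930321
a 0.030 39 b [0.0338 0.0404 0.0429]
a 0.040 22 b [0.0401 0.0414 0.0427]
a 0.070 181 b [-0.0404  0.0215  0.0419]
a 0.080 444 b [-0.0402  0.0158  0.043 ]
a 0.090 515 b [-0.0399  0.0113  0.0427]
a 0.100 515 b [-0.0398  0.0079  0.0424]
a 0.110 279 b [-0.0397 -0.022   0.0289]
a 0.120 139 b [-0.0409 -0.0328 -0.0251]
a 0.130 495 b [-0.0405 -0.0119  0.0364]
a 0.140 55 b [-0.0377  0.0089  0.038 ]
a max [0.1397 0.1409] -0.029641634286785207
vpost 530 a [0.109  0.1186 0.1281] b [-0.0198  0.0122  0.0296] z [0.0761 0.088  0.0954]
keeper 978 a [0.1118 0.1185 0.1255] b [0.0306 0.0422 0.0555] z [0.1092 0.1551 0.1597]
top0 keeper red 11
[[0.1199 0.0324 0.1552]
 [0.1185 0.0354 0.1566]
 [0.1213 0.0373 0.1569]
 [0.1231 0.0346 0.157 ]
 [0.1194 0.038  0.1582]
 [0.1174 0.0386 0.1591]
 [0.119  0.0338 0.1605]
 [0.1174 0.0366 0.1608]
 [0.1169 0.0344 0.161 ]
 [0.1247 0.0377 0.1615]
 [0.1238 0.0332 0.1619]]
knob 40 [0.1232 0.0497 0.1526] 0.056144682496468735 0.15776371300721403
vpost 79 a [0.1152 0.121  0.1248] b [-0.0188 -0.0018  0.0193] z [0.0765 0.0845 0.0928]
hpost 120 a [-0.0373 -0.0299 -0.0257] b [-0.0206 -0.0015  0.0227] z [0.0706 0.081  0.0951]
scene0 keeper red 30
[[0.1249 0.0374 0.1058]
 [0.1183 0.0337 0.1112]
 [0.1157 0.033  0.1135]
 [0.1255 0.0366 0.1232]
 [0.1262 0.0374 0.1311]
 [0.1147 0.0336 0.1477]
 [0.1201 0.0333 0.1525]
 [0.1237 0.0346 0.1584]
 [0.1176 0.0365 0.1593]
 [0.1235 0.032  0.1604]]
knob 21 [0.1239 0.05   0.1552] 0.05471399656756577 0.15903389877273133
vpost 87 a [0.1165 0.1233 0.1269] b [-0.0173  0.001   0.0196] z [0.0765 0.0844 0.0921]
hpost 111 a [-0.0371 -0.0275 -0.0236] b [-0.0183  0.004   0.0241] z [0.0711 0.0804 0.0967]
```

Emit:
{"name": "drive_tool", "arguments": {
  "commands": [
    {"tx":0.1,"ty":-0.5,"tz":0,"rx":0,"ry":0,"rz":0,"grip":1},
    {"tx":0,"ty":-0.8,"tz":0,"rx":-0.23,"ry":-0.04,"rz":0,"grip":1},
    {"tx":0,"ty":-0.8,"tz":-0.3,"rx":-0.4,"ry":-0.07,"rz":0,"grip":1},
    {"tx":0,"ty":0,"tz":-0.6,"rx":-0.4,"ry":-0.07,"rz":0,"grip":1},
    {"tx":0,"ty":0,"tz":-0.8,"rx":-0.2,"ry":-0.04,"rz":0,"grip":1},
    {"tx":0,"ty":0,"tz":-1,"rx":0,"ry":0,"rz":0,"grip":1},
    {"tx":0,"ty":0,"tz":-1,"rx":0,"ry":0,"rz":0,"grip":1},
    {"tx":0,"ty":0,"tz":-1,"rx":0,"ry":0,"rz":0,"grip":1},
    {"tx":0,"ty":0,"tz":-0.7,"rx":0,"ry":0,"rz":0,"grip":1},
    {"tx":0,"ty":0,"tz":-0.3,"rx":0,"ry":0,"rz":0,"grip":1}
  ]
}}

```text
clock: 19.9
tcp_pos: [0.6159, -0.3044, 0.106]
orientation: [-2.02, -2.404, 0.0]
contact_force: [-0.0, -0.9, -2.1]
grip_width: 0.0151
```

Emit:
{"name": "drive_tool", "arguments": {
  "commands": [
    {"tx":0,"ty":0,"tz":0,"rx":0,"ry":0,"rz":0,"grip":1}
  ]
}}

```text
clock: 20.02
tcp_pos: [0.6164, -0.3044, 0.1071]
orientation: [-2.02, -2.405, -0.0]
contact_force: [1.0, 0.1, -1.9]
grip_width: 0.0149
```

```bash
python3 a.py 10
python3 - <<'E'
import cv2
im=cv2.imread('pics/scene_10.png');cv2.imwrite('pics/sc_10.png',cv2.resize(im[90:220,120:250],None,fx=5,fy=5,interpolation=cv2.INTER_CUBIC))
im=cv2.imread('pics/top_10.png');cv2.imwrite('pics/tc_10.png',cv2.resize(im[140:220,370:480],None,fx=7,fy=7,interpolation=cv2.INTER_CUBIC))
E
```

```text
20.025 [ 0.6164 -0.3044  0.1071] toolx [-0.1725  0.985   0.0008] z [-0.0006  0.0007 -1.    ]
yaw 99.93595287371963 pitch 0.04753140746108787
pin O [ 0.6164 -0.3044  0.1258] tip [ 0.5931 -0.1714  0.1259]
top tip px [[391.7814 176.3384]]
scene tip px [[193.0625 157.8119]]
wrist tip px [[276.6734 -74.6042]]
```

View pics/wrist_10.png

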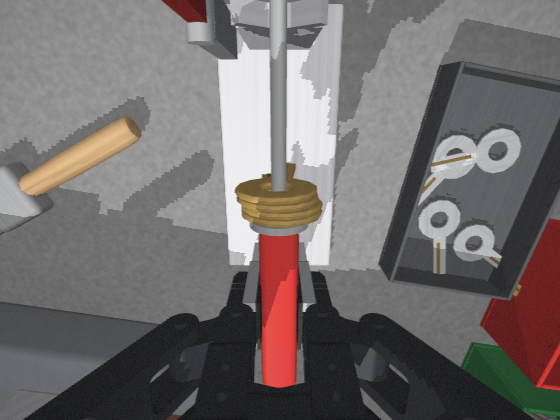

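View pics/sc_10.png

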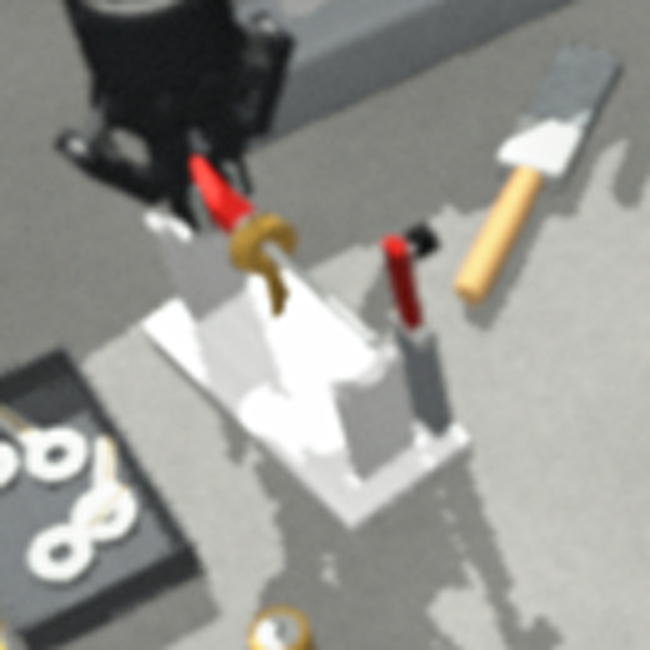

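View pics/tc_10.png

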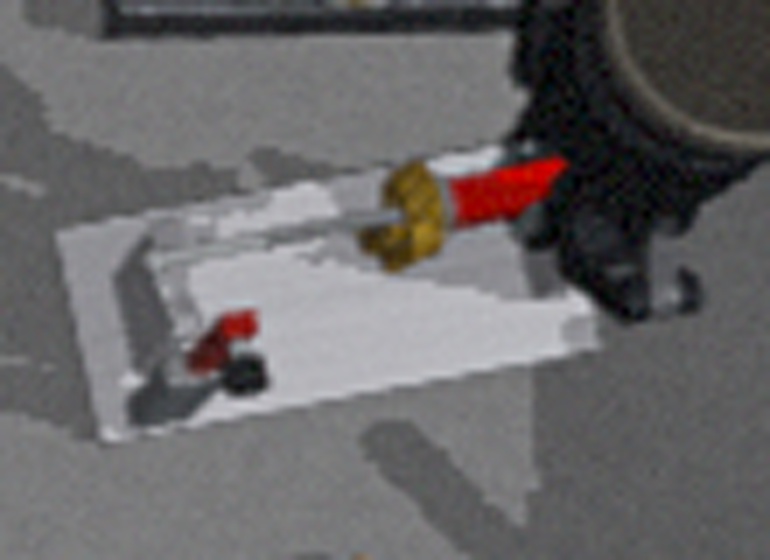

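Run:
```python
from h import *
np.set_printoptions(precision=4,suppress=True)
D=np.load('wrist_10.npz');W=D['W'];im=D['img']
ps=np.radians(100.0);X=np.array([np.cos(ps),np.sin(ps)]);Y=np.array([-X[1],X[0]])
c0=np.array([.6164,-.3044]);d=W[...,:2]-c0;a=d@X;b=d@Y;z=W[...,2]
m=(z>.004)&(z<.016)&(abs(b)<.07)&(im.min(-1)>110)
for lo in np.arange(.0,.12,.01):
    k=m&(a>lo)&(a<lo+.01)
    if k.sum()>5: print('a %.3f'%lo,k.sum(),'b',b[k].min(),b[k].max(),(b[k].min()+b[k].max())/2)
k=(z>.1)&(a>.055)&(a<.125)&(abs(b)<.012);print('rod b',b[k].mean(),z[k].max(), [ (round(l,2),round(float(b[k&(a>l)&(a<l+.02)].mean()),4)) for l in (.06,.08,.1)])
s=(a>.1)&(a<.135)&(z>.07)&(z<.1)
print(a[s].max(),b[s].min(),b[s].max())
for zl in np.arange(.076,.098,.003):
    k=s&(z>zl)&(z<zl+.003); print('%.3f'%zl,np.sort(b[k]).round(4)[::max(1,k.sum()//10)])
```

```text
a 0.000 298 b -0.04260566525818147 0.04142336500616468 -0.0005911501260083968
a 0.010 329 b -0.04266639119647068 0.0410650903841855 -0.0008006504061425883
a 0.020 681 b -0.0425739201070119 0.04139492034137661 -0.0005894998828176456
a 0.030 1167 b -0.04258383484115545 0.041316930229176645 -0.0006334523059894036
a 0.040 1288 b -0.04286754379167768 0.04134522224183971 -0.0007611607749189869
a 0.050 1366 b -0.042630704237073436 0.04102998993625892 -0.0008003571504072576
a 0.060 1406 b -0.04256209169416978 0.041384601386952866 -0.0005887451536084574
a 0.070 1510 b -0.04255053072178598 0.04122862926068566 -0.000660950730550159
a 0.080 1527 b -0.04272575344211799 0.04138775700794957 -0.0006689982170842122
a 0.090 1659 b -0.04273426804870913 0.0413662886122691 -0.0006839897182200176
a 0.100 1667 b -0.0426266738127796 0.04134520334584321 -0.0006407352334681926
a 0.110 1109 b -0.04287914501725621 0.027282226425247018 -0.0077984592960045965
rod b -0.0003634913876234289 0.1308538829593494 [(0.06, -0.0003), (0.08, -0.0004), (0.1, -0.0003)]
0.1285671648909587 -0.022320450793498585 0.039624361170660115
0.076 [-0.0208 -0.0165 -0.0113 -0.0061  0.0071  0.0109  0.0146  0.0271  0.0273
  0.0274  0.0276]
0.079 [-0.0207 -0.0129 -0.0068 -0.0059 -0.0054 -0.0045  0.0046  0.0065  0.0173
  0.0272  0.0275]
0.082 [-0.0206 -0.0097 -0.0085 -0.0073 -0.0058  0.0049  0.0059  0.0071  0.0081
  0.0154]
0.085 [-0.0223 -0.0144 -0.0127 -0.0115 -0.0102  0.0085  0.01    0.011   0.0123
  0.0202  0.0275]
0.088 [-0.0217 -0.0197 -0.0172 -0.0159 -0.0144  0.0126  0.0142  0.0156  0.0183
  0.027   0.0384]
0.091 [-0.0193 -0.0183 -0.0177  0.0152  0.0162  0.0169  0.0179  0.0273  0.0275
  0.028   0.0365]
0.094 [0.0271 0.0276 0.0279 0.0281 0.0284 0.0287 0.0291 0.0298 0.0352 0.0378
 0.0388]
0.097 [0.0275 0.029  0.0296 0.0306 0.0315 0.0324 0.0333 0.0342 0.0351 0.036
 0.0372]
```

Emit:
{"name": "drive_tool", "arguments": {
  "commands": [
    {"tx":0,"ty":0,"tz":-0.6,"rx":0,"ry":0,"rz":0,"grip":1},
    {"tx":0,"ty":0,"tz":-0.6,"rx":0,"ry":0,"rz":0,"grip":1},
    {"tx":0,"ty":0,"tz":-0.5,"rx":0,"ry":0,"rz":0,"grip":1},
    {"tx":0,"ty":0,"tz":-0.2,"rx":0,"ry":0,"rz":0,"grip":1},
    {"tx":0,"ty":0,"tz":-0.1,"rx":0,"ry":0,"rz":0,"grip":1},
    {"tx":0,"ty":0,"tz":0,"rx":0,"ry":0,"rz":0,"grip":1}
  ]
}}

```text
clock: 20.92
tcp_pos: [0.6165, -0.3045, 0.0675]
orientation: [-2.021, -2.405, -0.0]
contact_force: [-0.5, 0.5, -2.3]
grip_width: 0.0149
```

```bash
python3 a.py 11
python3 - <<'E'
import cv2
im=cv2.imread('pics/scene_11.png');cv2.imwrite('pics/sc_11.png',cv2.resize(im[90:220,120:250],None,fx=5,fy=5,interpolation=cv2.INTER_CUBIC))
E
```

```text
20.925 [ 0.6165 -0.3045  0.0675] toolx [-0.1725  0.985   0.0004] z [-0.      0.0004 -1.    ]
yaw 99.93233429043144 pitch 0.023176768121013294
pin O [ 0.6165 -0.3045  0.0862] tip [ 0.5932 -0.1715  0.0863]
top tip px [[388.802  180.1357]]
scene tip px [[195.3358 167.3323]]
wrist tip px [[278.1378 -75.0316]]
```

View pics/wrist_11.png

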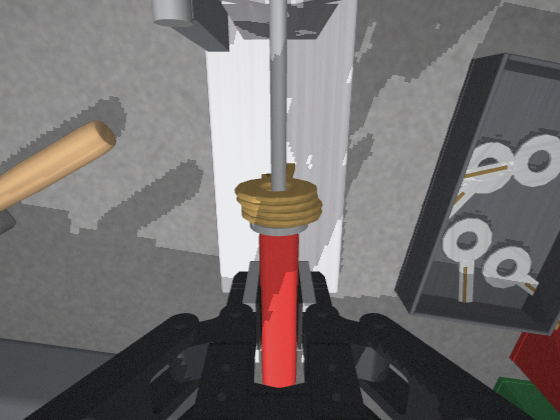

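View pics/sc_11.png

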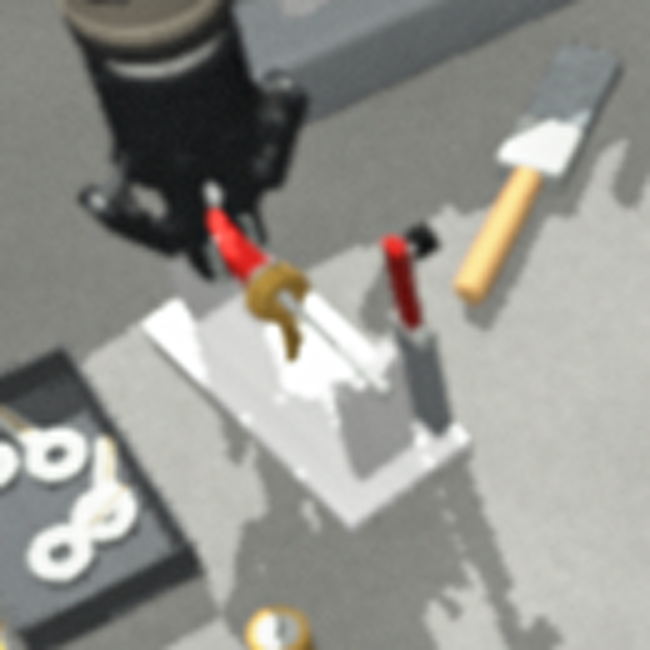

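Emit:
{"name": "drive_tool", "arguments": {
  "commands": [
    {"tx":0,"ty":0,"tz":-0.06,"rx":0,"ry":0,"rz":0,"grip":1},
    {"tx":0,"ty":0,"tz":-0.04,"rx":0,"ry":0,"rz":0,"grip":1},
    {"tx":0,"ty":0,"tz":0,"rx":0,"ry":0,"rz":0,"grip":1}
  ]
}}

```text
clock: 21.45
tcp_pos: [0.6167, -0.3045, 0.0669]
orientation: [2.021, 2.405, -0.0]
contact_force: [-2.7, 1.5, 7.8]
grip_width: 0.0153
```

Emit:
{"name": "drive_tool", "arguments": {
  "commands": [
    {"tx":0,"ty":0,"tz":0,"rx":0,"ry":0,"rz":0,"grip":0.5},
    {"tx":0,"ty":0,"tz":0,"rx":0,"ry":0,"rz":0,"grip":0.2},
    {"tx":0,"ty":0,"tz":0,"rx":0,"ry":0,"rz":0,"grip":0},
    {"tx":0,"ty":0,"tz":0,"rx":0,"ry":0,"rz":0,"grip":0},
    {"tx":0,"ty":0,"tz":0.3,"rx":0,"ry":0,"rz":0,"grip":0},
    {"tx":0,"ty":0,"tz":0.6,"rx":0,"ry":0,"rz":0,"grip":0},
    {"tx":0,"ty":0,"tz":1,"rx":0,"ry":0,"rz":0,"grip":0},
    {"tx":0,"ty":0,"tz":1,"rx":0,"ry":0,"rz":0,"grip":0},
    {"tx":0,"ty":0,"tz":1,"rx":0,"ry":0,"rz":0,"grip":0},
    {"tx":0,"ty":0,"tz":1,"rx":0,"ry":0,"rz":0,"grip":1}
  ]
}}

```text
clock: 22.7
tcp_pos: [0.6165, -0.3045, 0.1653]
orientation: [2.021, 2.405, 0.0]
contact_force: [0.5, -0.3, -0.3]
grip_width: 0.0259
```

```bash
python3 a.py 12
python3 - <<'E'
import cv2
im=cv2.imread('pics/scene_12.png');cv2.imwrite('pics/sc_12.png',cv2.resize(im[90:220,120:250],None,fx=5,fy=5,interpolation=cv2.INTER_CUBIC))
E
```

```text
22.7 [ 0.6165 -0.3045  0.1653] toolx [-0.1725  0.985  -0.    ] z [ 0.0004  0.     -1.    ]
yaw 99.93389917202504 pitch -0.0016994628903106005
pin O [ 0.6165 -0.3045  0.184 ] tip [ 0.5932 -0.1715  0.184 ]
top tip px [[396.5994 170.1175]]
scene tip px [[189.3128 142.8119]]
wrist tip px [[273.9359 -75.4524]]
```

View pics/wrist_12.png

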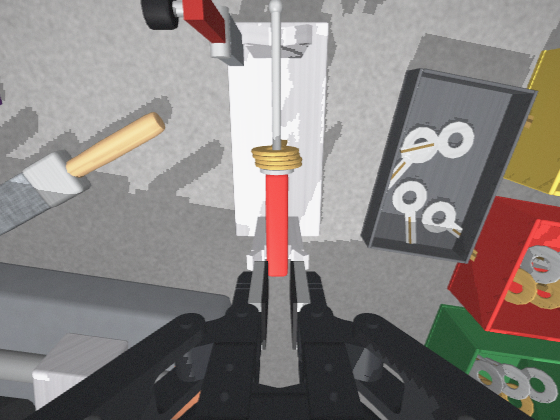

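View pics/sc_12.png

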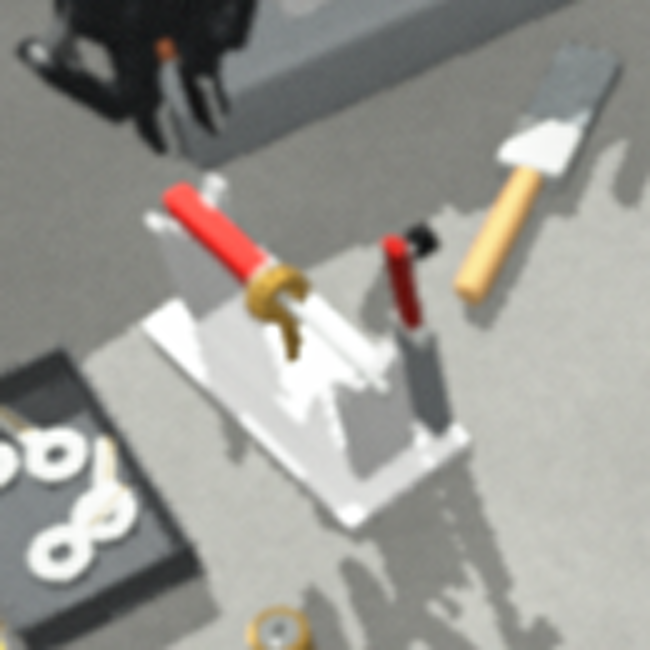

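Emit:
{"name": "drive_tool", "arguments": {
  "commands": [
    {"tx":0,"ty":0,"tz":1,"rx":0,"ry":0,"rz":0,"grip":1},
    {"tx":-0.4,"ty":0.3,"tz":1,"rx":0,"ry":0,"rz":0,"grip":1},
    {"tx":-1,"ty":0.9,"tz":0,"rx":0,"ry":0,"rz":0,"grip":1},
    {"tx":-1,"ty":0.9,"tz":0,"rx":0,"ry":0,"rz":0,"grip":1},
    {"tx":-1,"ty":0.9,"tz":0,"rx":0,"ry":0,"rz":0,"grip":1},
    {"tx":-1,"ty":0.9,"tz":0,"rx":0,"ry":0,"rz":0,"grip":1},
    {"tx":-0.9,"ty":0.8,"tz":0,"rx":0,"ry":0,"rz":0,"grip":1},
    {"tx":-0.4,"ty":0.35,"tz":0,"rx":0,"ry":0,"rz":0,"grip":1},
    {"tx":0,"ty":0,"tz":-0.5,"rx":0,"ry":0,"rz":0,"grip":1},
    {"tx":0,"ty":0,"tz":0,"rx":0,"ry":0,"rz":0,"grip":1}
  ]
}}

```text
clock: 24.1
tcp_pos: [0.5022, -0.204, 0.1926]
orientation: [-2.02, -2.404, 0.0]
contact_force: [1.0, 0.5, -0.2]
grip_width: 0.0
```

```bash
python3 a.py 13
python3 - <<'E'
import cv2
im=cv2.imread('pics/scene_13.png');cv2.imwrite('pics/sc_13.png',cv2.resize(im[90:220,120:250],None,fx=5,fy=5,interpolation=cv2.INTER_CUBIC))
E
```

```text
24.1 [ 0.5022 -0.204   0.1926] toolx [-0.1719  0.9851  0.0011] z [-0.0014  0.0009 -1.    ]
yaw 99.90032036487715 pitch 0.061583167139787
pin O [ 0.5022 -0.204   0.2113] tip [ 0.479  -0.071   0.2114]
top tip px [[354.757  218.9344]]
scene tip px [[251.7271 141.8678]]
wrist tip px [[276.744  -74.4145]]
```

View pics/wrist_13.png

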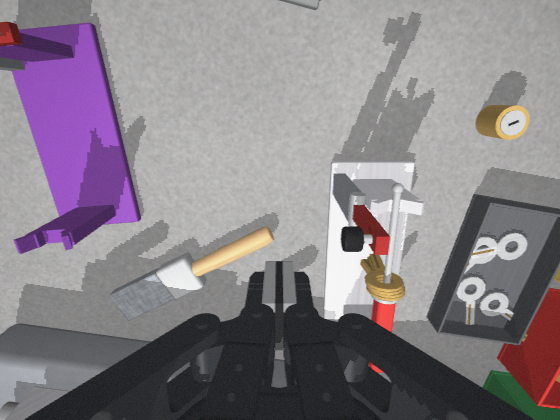

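View pics/sc_13.png

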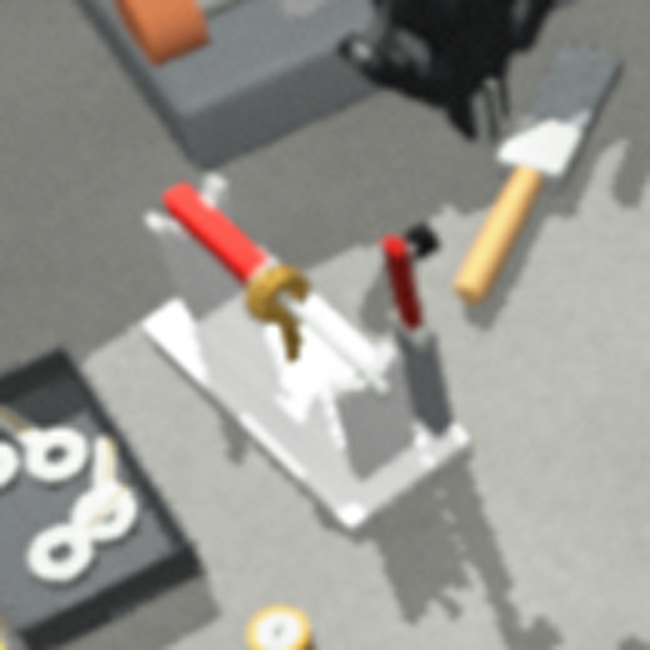

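Emit:
{"name": "drive_tool", "arguments": {
  "commands": [
    {"tx":0,"ty":0,"tz":-1,"rx":0,"ry":0,"rz":0,"grip":1},
    {"tx":0,"ty":0,"tz":-1,"rx":0,"ry":0,"rz":0,"grip":1},
    {"tx":0,"ty":0,"tz":-1,"rx":0,"ry":0,"rz":0,"grip":1},
    {"tx":0.7,"ty":0.12,"tz":0,"rx":0,"ry":0,"rz":0,"grip":1},
    {"tx":0.5,"ty":0.09,"tz":0,"rx":0,"ry":0,"rz":0,"grip":1},
    {"tx":0.5,"ty":0.09,"tz":0,"rx":0,"ry":0,"rz":0,"grip":1},
    {"tx":0.5,"ty":0.09,"tz":0,"rx":0,"ry":0,"rz":0,"grip":1},
    {"tx":0.5,"ty":0.09,"tz":0,"rx":0,"ry":0,"rz":0,"grip":1}
  ]
}}

```text
clock: 25.25
tcp_pos: [0.5571, -0.1938, 0.1337]
orientation: [-2.021, -2.405, -0.0]
contact_force: [-0.2, -1.3, 0.2]
grip_width: -0.0001
```

```bash
python3 a.py 14
python3 - <<'E'
import cv2
im=cv2.imread('pics/scene_14.png');cv2.imwrite('pics/sc_14.png',cv2.resize(im[90:220,120:250],None,fx=5,fy=5,interpolation=cv2.INTER_CUBIC))
E
```

```text
25.25 [ 0.5571 -0.1938  0.1337] toolx [-0.1725  0.985   0.0002] z [ 0.      0.0002 -1.    ]
yaw 99.93437998030197 pitch 0.010335601659741471
pin O [ 0.5571 -0.1938  0.1524] tip [ 0.5338 -0.0608  0.1524]
top tip px [[346.8525 199.399 ]]
scene tip px [[235.5968 170.6044]]
wrist tip px [[276.5295 -73.6936]]
```

View pics/wrist_14.png

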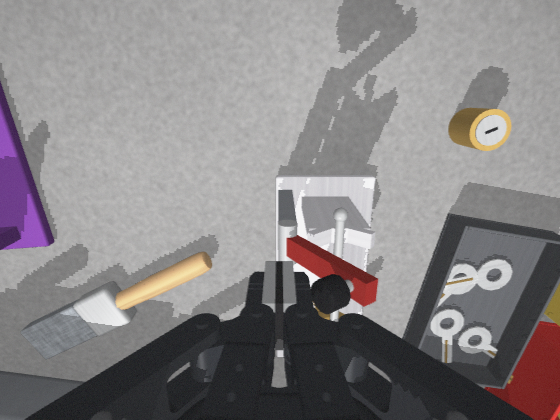

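View pics/sc_14.png

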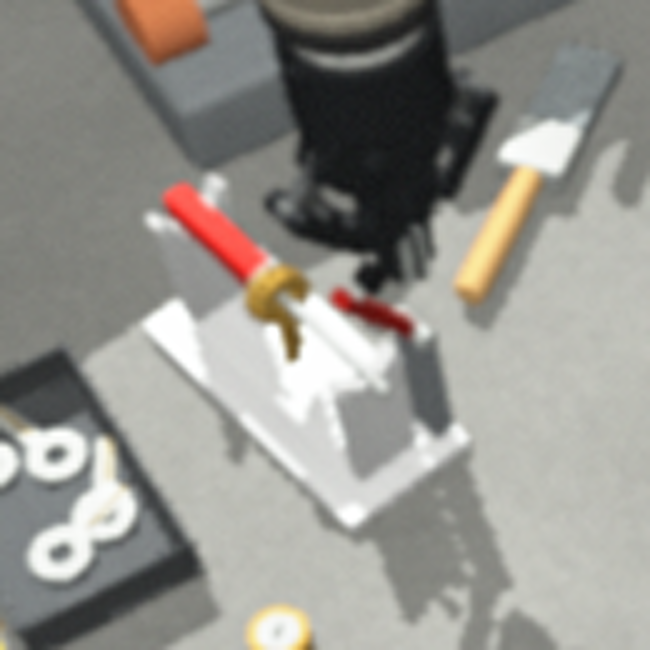

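Emit:
{"name": "drive_tool", "arguments": {
  "commands": [
    {"tx":0.45,"ty":0.08,"tz":0,"rx":0,"ry":0,"rz":0,"grip":1},
    {"tx":0.45,"ty":0.08,"tz":0,"rx":0,"ry":0,"rz":0,"grip":1},
    {"tx":-0.15,"ty":-0.03,"tz":0.6,"rx":0,"ry":0,"rz":0,"grip":1},
    {"tx":0,"ty":0,"tz":0.9,"rx":0,"ry":0,"rz":0,"grip":1},
    {"tx":0.6,"ty":0.1,"tz":0,"rx":0,"ry":0,"rz":0,"grip":1},
    {"tx":0.8,"ty":0.14,"tz":0,"rx":0,"ry":0,"rz":0,"grip":1},
    {"tx":0.8,"ty":0.14,"tz":0,"rx":0,"ry":0,"rz":0,"grip":1},
    {"tx":0,"ty":0,"tz":0,"rx":0,"ry":0,"rz":0,"grip":1}
  ]
}}

```text
clock: 26.4
tcp_pos: [0.6168, -0.1824, 0.1628]
orientation: [-2.018, -2.406, -0.002]
contact_force: [-0.4, 0.5, -0.0]
grip_width: -0.0001
```

```bash
python3 a.py 15
python3 - <<'E'
import cv2
im=cv2.imread('pics/scene_15.png');cv2.imwrite('pics/sc_15.png',cv2.resize(im[90:220,120:250],None,fx=5,fy=5,interpolation=cv2.INTER_CUBIC))
E
```

```text
26.4 [ 0.6168 -0.1824  0.1628] toolx [-0.1741  0.9847  0.0017] z [-0.0001  0.0017 -1.    ]
yaw 100.02422151675667 pitch 0.09667663682986602
pin O [ 0.6168 -0.1824  0.1815] tip [ 0.5933 -0.0495  0.1817]
top tip px [[342.2868 171.2966]]
scene tip px [[214.9997 178.0457]]
wrist tip px [[283.2785 -77.7726]]
```

View pics/wrist_15.png

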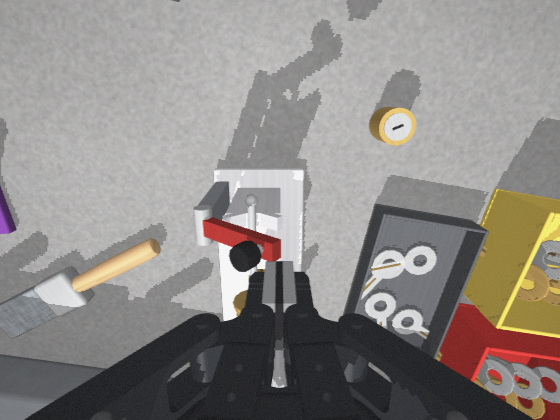

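View pics/sc_15.png

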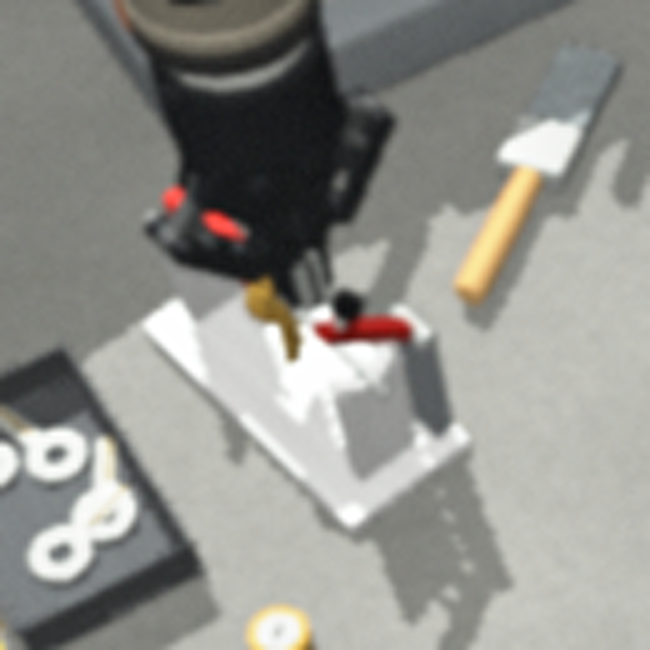

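Emit:
{"name": "drive_tool", "arguments": {
  "commands": [
    {"tx":-0.34,"ty":-0.06,"tz":0,"rx":0,"ry":0,"rz":0,"grip":1},
    {"tx":0,"ty":0,"tz":-0.6,"rx":0,"ry":0,"rz":0,"grip":1},
    {"tx":0,"ty":0,"tz":-0.6,"rx":0,"ry":0,"rz":0,"grip":1},
    {"tx":0.05,"ty":0.01,"tz":-0.5,"rx":0,"ry":0,"rz":0,"grip":1},
    {"tx":0.1,"ty":0.02,"tz":-0.4,"rx":0,"ry":0,"rz":0,"grip":1},
    {"tx":0.05,"ty":0.01,"tz":-0.2,"rx":0,"ry":0,"rz":0,"grip":1},
    {"tx":0,"ty":0,"tz":0,"rx":0,"ry":0,"rz":0,"grip":1}
  ]
}}

```text
clock: 27.42
tcp_pos: [0.6254, -0.1822, 0.1236]
orientation: [2.005, 2.392, 0.029]
contact_force: [21.7, 1.1, 10.1]
grip_width: 0.0002
```

Emit:
{"name": "drive_tool", "arguments": {
  "commands": [
    {"tx":0.2,"ty":0.04,"tz":0.4,"rx":0,"ry":0,"rz":0,"grip":1},
    {"tx":0,"ty":0,"tz":0.8,"rx":0,"ry":0,"rz":0,"grip":1},
    {"tx":0,"ty":0,"tz":0.8,"rx":0,"ry":0,"rz":0,"grip":1},
    {"tx":0,"ty":0,"tz":0.5,"rx":0,"ry":0,"rz":0,"grip":1}
  ]
}}

```text
clock: 27.92
tcp_pos: [0.6161, -0.1834, 0.1679]
orientation: [-2.02, -2.405, 0.0]
contact_force: [0.2, 0.4, -1.2]
grip_width: 0.0001
```

```bash
cat > kp.py <<'E'
from h import *
import sys
np.set_printoptions(precision=4,suppress=True)
n=sys.argv[1]
c=np.array([.6168,-.3031]);ps=np.radians(100.0);X=np.array([np.cos(ps),np.sin(ps)]);Y=np.array([-X[1],X[0]])
o=status.get_obs();t=o['tcp_pos'][:2]-c;print('tcp cradle',t@X,t@Y,o['tcp_pos'][2],o['contact_force'],o['clock'])
for cam in('wrist','scene','top'):
    D=np.load(f'{cam}_{n}.npz');W=D['W'];im=D['img'].astype(int);d=W[...,:2]-c;a=d@X;b=d@Y;z=W[...,2]
    reg=(a>.09)&(a<.145)&(b>-.06)&(b<.06)&(z>.087)&(z<.17)
    red=reg&(im[...,2]>80)&(im[...,1]<60)
    if red.sum()>5:
        p=np.polyfit(b[red],z[red],1);print(cam,'red',red.sum(),'angle deg',-np.degrees(np.arctan(p[0])),'b',np.percentile(b[red],[2,98]),'z',np.percentile(z[red],[2,98]),'a',np.median(a[red]))
    k=reg&(im.max(-1)<60)
    if k.sum()>5: print(cam,'dark',k.sum(),np.median(np.c_[a[k],b[k],z[k]],0),np.percentile(b[k],[5,95]),np.percentile(z[k],[5,95]))
im=cv2.imread(f'pics/scene_{n}.png');cv2.imwrite(f'pics/sc_{n}.png',cv2.resize(im[90:220,120:250],None,fx=5,fy=5,interpolation=cv2.INTER_CUBIC))
E
python3 a.py 16;python3 kp.py 16
```

```text
27.925 [ 0.6161 -0.1834  0.1679] toolx [-0.1724  0.985   0.0005] z [-0.0009  0.0003 -1.    ]
yaw 99.92610974792278 pitch 0.02691533494693054
pin O [ 0.6161 -0.1834  0.1866] tip [ 0.5929 -0.0504  0.1867]
top tip px [[342.8593 170.9286]]
scene tip px [[214.7327 176.4347]]
wrist tip px [[276.2743 -75.2818]]
tcp cradle 0.11796646727994392 -0.020389891314542906 0.16767333584166239 [ 0.1933 -0.6058 -0.4128] 28.075
wrist red 543 angle deg 24.35219804356419 b [-0.0276  0.0266] z [0.0946 0.122 ] a 0.12468080200322451
wrist dark 556 [ 0.1216 -0.0116  0.1343] [-0.0183 -0.0049] [0.1282 0.1368]
scene red 61 angle deg 25.046894521630502 b [-0.0239  0.0265] z [0.0975 0.1241] a 0.12446726454763091
scene dark 15 [ 0.1241 -0.0126  0.1346] [-0.0157 -0.0069] [0.1306 0.1392]
top red 86 angle deg 24.4269747893551 b [-0.0239  0.0299] z [0.0969 0.1243] a 0.12048576799500522
top dark 32 [ 0.1203 -0.0098  0.1344] [-0.0158 -0.0046] [0.1287 0.1387]
```

View pics/wrist_16.png

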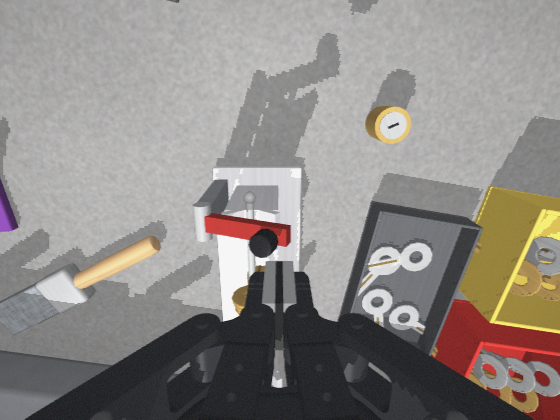

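View pics/sc_16.png

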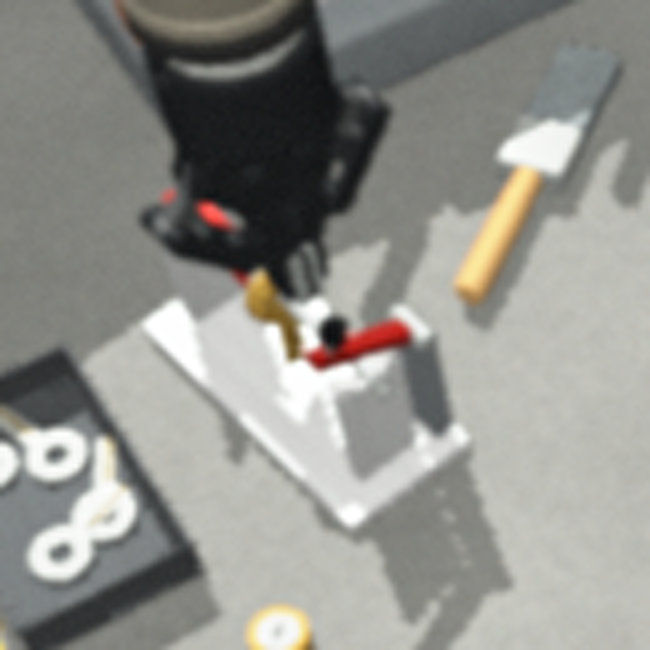

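Emit:
{"name": "drive_tool", "arguments": {
  "commands": [
    {"tx":-0.27,"ty":0.06,"tz":-0.4,"rx":0,"ry":0,"rz":0,"grip":1},
    {"tx":0,"ty":0,"tz":-0.6,"rx":0,"ry":0,"rz":0,"grip":1},
    {"tx":0,"ty":0,"tz":-0.33,"rx":0,"ry":0,"rz":0,"grip":1},
    {"tx":0.17,"ty":0.03,"tz":-0.28,"rx":0,"ry":0,"rz":0,"grip":1},
    {"tx":0.17,"ty":0.03,"tz":-0.28,"rx":0,"ry":0,"rz":0,"grip":1},
    {"tx":0.08,"ty":0.01,"tz":-0.32,"rx":0,"ry":0,"rz":0,"grip":1}
  ]
}}

```text
clock: 28.82
tcp_pos: [0.6206, -0.1804, 0.1232]
orientation: [2.02, 2.405, 0.002]
contact_force: [0.6, -0.1, 0.8]
grip_width: 0.0002
```

Emit:
{"name": "drive_tool", "arguments": {
  "commands": [
    {"tx":0,"ty":0,"tz":-0.25,"rx":0,"ry":0,"rz":0,"grip":1},
    {"tx":0,"ty":0,"tz":-0.2,"rx":0,"ry":0,"rz":0,"grip":1},
    {"tx":0,"ty":0,"tz":0,"rx":0,"ry":0,"rz":0,"grip":1}
  ]
}}

```text
clock: 29.2
tcp_pos: [0.6198, -0.1805, 0.115]
orientation: [-2.021, -2.405, -0.0]
contact_force: [-2.2, -0.6, 5.9]
grip_width: -0.0
```

```bash
python3 a.py 17;python3 kp.py 17
```

```text
29.2 [ 0.6198 -0.1805  0.115 ] toolx [-0.1725  0.985   0.0001] z [ 0.0001  0.0001 -1.    ]
yaw 99.93570654595108 pitch 0.006052620665139359
pin O [ 0.6198 -0.1805  0.1337] tip [ 0.5965 -0.0476  0.1337]
top tip px [[339.7828 175.0782]]
scene tip px [[216.4754 190.9586]]
wrist tip px [[278.3773 -75.2408]]
tcp cradle 0.12015707859053319 -0.024183957514534307 0.11504255368260086 [-1.1379  1.031   6.8336] 29.35
wrist red 791 angle deg 2.5265630600407243 b [-0.0311  0.0261] z [0.089  0.0976] a 0.1247333817382921
wrist dark 6631 [ 0.1314 -0.0241  0.1632] [-0.0544  0.0057] [0.1283 0.1695]
scene red 68 angle deg 2.845660530878504 b [-0.0281  0.0254] z [0.0931 0.1061] a 0.12467952393569635
scene dark 89 [ 0.1306 -0.0312  0.164 ] [-0.048  0.   ] [0.135  0.1694]
top red 86 angle deg 1.5596604841133384 b [-0.0149  0.0281] z [0.0917 0.1656] a 0.12134321197788617
top dark 35 [ 0.1285 -0.0106  0.1599] [-0.0231  0.004 ] [0.1273 0.1698]
```

View pics/wrist_17.png

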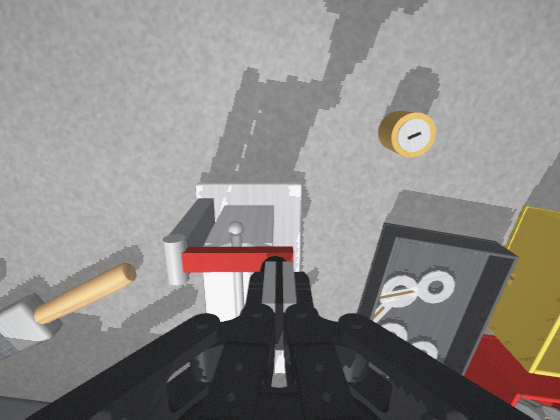

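View pics/sc_17.png

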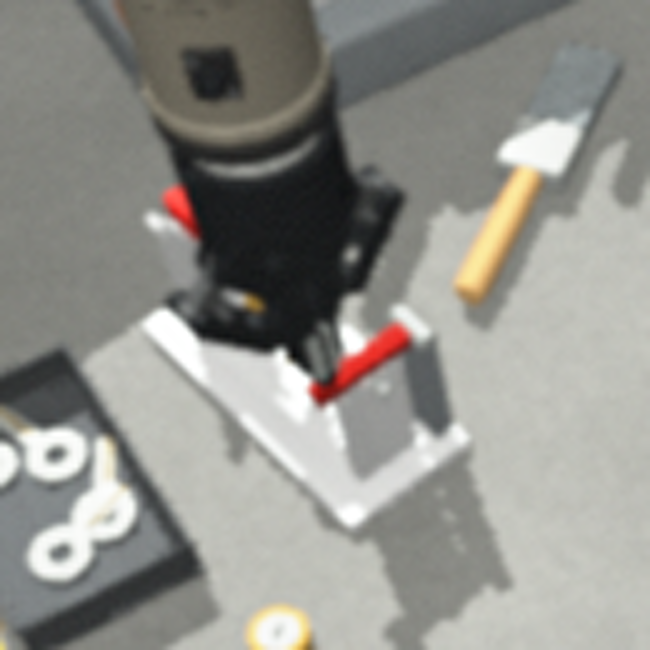

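Emit:
{"name": "drive_tool", "arguments": {
  "commands": [
    {"tx":0,"ty":0,"tz":-0.08,"rx":0,"ry":0,"rz":0,"grip":1},
    {"tx":0,"ty":0,"tz":0,"rx":0,"ry":0,"rz":0,"grip":1}
  ]
}}

```text
clock: 29.6
tcp_pos: [0.6199, -0.1806, 0.1147]
orientation: [2.02, 2.405, -0.0]
contact_force: [-5.3, -0.6, 13.7]
grip_width: 0.0
```

Hard stop reached (force rises, height does not change). Back off upward and look.

Emit:
{"name": "drive_tool", "arguments": {
  "commands": [
    {"tx":0,"ty":0,"tz":0.3,"rx":0,"ry":0,"rz":0,"grip":1},
    {"tx":0,"ty":0,"tz":1,"rx":0,"ry":0,"rz":0,"grip":1},
    {"tx":0,"ty":0,"tz":1,"rx":0,"ry":0,"rz":0,"grip":1},
    {"tx":0,"ty":-0.5,"tz":1,"rx":0,"ry":0,"rz":0,"grip":1},
    {"tx":0,"ty":-1,"tz":1,"rx":0,"ry":0,"rz":0,"grip":1},
    {"tx":0,"ty":-1,"tz":1,"rx":0,"ry":0,"rz":0,"grip":1},
    {"tx":0,"ty":-1,"tz":0.5,"rx":0,"ry":0,"rz":0,"grip":1},
    {"tx":0,"ty":-1,"tz":0,"rx":0,"ry":0,"rz":0,"grip":1},
    {"tx":0,"ty":0,"tz":0,"rx":0,"ry":0,"rz":0,"grip":1}
  ]
}}

```text
clock: 30.72
tcp_pos: [0.6185, -0.2733, 0.2275]
orientation: [-2.024, -2.401, 0.002]
contact_force: [0.3, 0.2, -0.8]
grip_width: -0.0003
```

```bash
python3 a.py 18;python3 kp.py 18
python3 - <<'E'
import sys;sys.path.insert(0,'.')
from h import *
np.set_printoptions(precision=4,suppress=True)
c=np.array([.6168,-.3031]);ps=np.radians(100.0);X=np.array([np.cos(ps),np.sin(ps)]);Y=np.array([-X[1],X[0]])
D=np.load('wrist_18.npz');W=D['W'];im=D['img'].astype(int);d=W[...,:2]-c;a=d@X;b=d@Y;z=W[...,2]
r=(im[...,2]>110)&(im[...,1]<80)&(a>-.07)&(a<.06)&(abs(b)<.02)&(z>.07)
if r.sum(): print('handle',r.sum(),a[r].min(),a[r].max(),b[r].mean(),np.median(z[r]))
E
```

```text
30.725 [ 0.6185 -0.2733  0.2275] toolx [-0.1691  0.9856  0.0004] z [-0.0021  0.     -1.    ]
yaw 99.73334916761318 pitch 0.02268022926581455
pin O [ 0.6185 -0.2733  0.2462] tip [ 0.5957 -0.1403  0.2462]
top tip px [[387.5004 161.838 ]]
scene tip px [[190.5616 134.3258]]
wrist tip px [[276.2519 -62.3363]]
tcp cradle 0.032807109241600914 -0.008360567091675847 0.22767666757804253 [-0.0244  0.341   0.3583] 30.875
wrist red 30 angle deg -36.951940921375204 b [-0.0312 -0.0142] z [0.0959 0.1144] a 0.11984074027779891
wrist dark 263 [ 0.119  -0.0224  0.1146] [-0.0281 -0.0163] [0.1134 0.1158]
scene red 73 angle deg 3.844955744160248 b [-0.0275  0.0257] z [0.0914 0.1091] a 0.12449890093487051
scene dark 14 [ 0.125  -0.0228  0.1139] [-0.0263 -0.0191] [0.1067 0.1171]
top red 91 angle deg 0.9481926881381985 b [-0.016   0.0276] z [0.0924 0.1005] a 0.12037482486502578
top dark 31 [ 0.1207 -0.0207  0.1141] [-0.0259 -0.0149] [0.1097 0.116 ]
handle 149 -0.03997253179188579 0.033025391200186605 -0.0036484237656531963 0.09270450127422813
```

View pics/wrist_18.png

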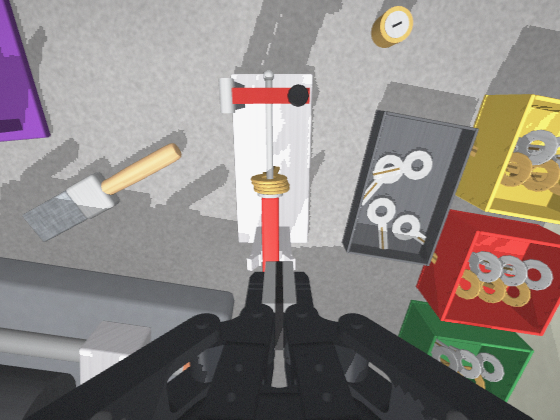

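View pics/sc_18.png

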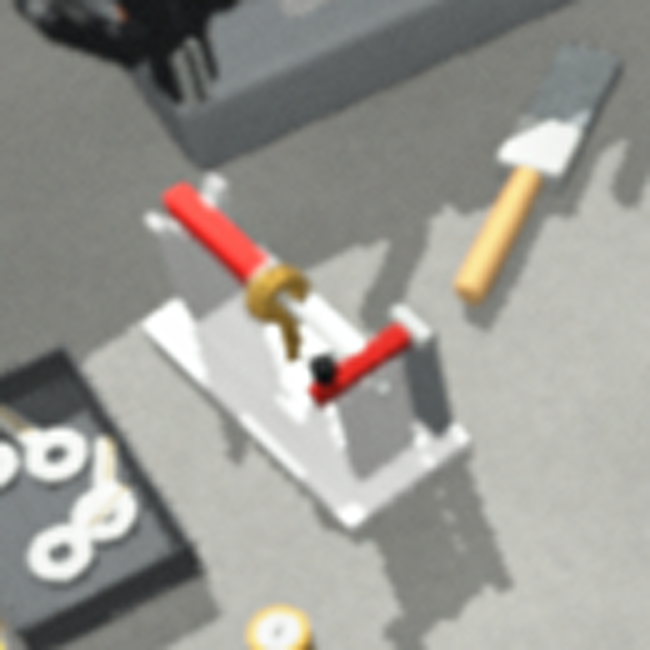

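View pics/top_18.png

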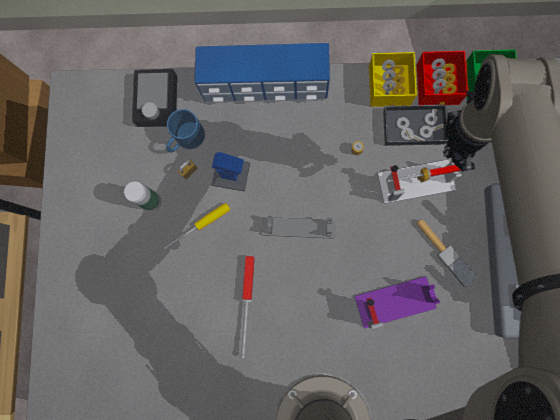

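```bash
python3 -c "
from bench import workorder,status
print(workorder.hand_in(),status.get_obs()['clock'])"
```

```text
the job is handed in; nothing more can be done
the job is handed in; nothing more can be done
```

The job is done and handed in at about 31 s of the 64 s allowed. I threaded all four keys on the pin, lifted them off the rack together and laid the loaded pin in the aluminium cradle. Then I pressed the red keeper down and withdrew the arm.

**Final checks before hand-in**
- **Keeper:** the knob face stands at about 114.5 mm against 115 mm expected when closed. Pressing harder only raised the force, to 13.7 N, without moving it further, so it is at its stop.
- **Keeper angle:** the fits to the colour pictures gave 1° (top) and 4° (scene). The wrist camera's fit was unusable because the arm hid most of the keeper. I relied on the knob height and the hard stop instead.
- **Pin:** the handle is in the square notch and the rod in the V. The pin's origin is about 1 mm along x from the seat point, with 12 mm allowed. The handle top measured 93 mm where about 94 mm is expected, which is within the camera calibration.
- **Keys:** all four were seen separately on the rod just before they came out of the slots. They now hang together against the flange, between the two notches.
- **Bystanders:** the padlock, lock cylinder, screwdriver, brush and can look unmoved in the final top view, judged by eye.

**One slip:** on the first downward press the fingertip slid off the outer edge of the knob. The wrist force read about 24 N. I backed off, measured the keeper at about 24° and closed it properly on the second press.

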